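# Serve a pair of chopsticks from the pedal dispenser

## Robot

A 6-joint arm with a two-finger parallel gripper is mounted at the origin on the work surface; the furniture and walls round the work are solid. World frame = base frame: x ahead of the robot, y to its left, z up, the work surface at z = 0. Lengths are in m, angles in rad, forces in N, time in s.
With the tool pointing down it reaches from about 0.4 to 0.825 m from the base axis. Payload 7 kg.
Tool frame: the origin (TCP) lies at the very end of the fingers, on their centre line; the grasp point (between the pads) lies arm.hold_point_z behind it (arm.hold_point_z is the distance from the TCP to the grasp point, in m); z points along the fingers, y is the line along which they close (so a half turn about z gives the same grasp; the last joint's range is limited). The gripper opens to 88 mm and grips with 3 to 60 N. Pads are 19 mm wide; open, the fingers measure 130 mm over their backs; the gripper's body (78 mm by 193 mm) begins 47 mm behind the grasp point.
Start: joints at [-0.843, 0.359, 0.012, 0, -1.224, -0.288], TCP at [0.287, -0.611, 0.227] pointing down, gripper open.
Joint ranges: [-3.07, 3.07], [-1.43, 2.12], [-1.02, 1.25], [-3.03, 1.67], [-3.05, -0], [-3.03, 3.03]. Speed limits (rad/s): [2.39, 2.39, 3.01, 3.14, 3.14, 3.14].

## Interface

Orientations are given as [roll, pitch, yaw] about the fixed x, y, z axes, in that order (R = Rz(yaw) Ry(pitch) Rx(roll)).
In Python, from station import arm gives the robot as it stands.
- The arm moves only by the tool nudge_tcp, called by a JSON object that holds its "fn" and its "kwargs", one argument or row to a line. Schema: {"type":"object","properties":{"rows":{"type":"array","items":{"type":"array","items":{"type":"number"},"minItems":5,"maxItems":5},"minItems":1,"maxItems":20},"squeeze":{"type":"number"},"only":{"type":"string"},"quiet":{"type":"boolean"},"lines":{"type":"string"}},"required":["rows"],"additionalProperties":false}. rows is a list of rows, 1 to 20 of them, each of 5 numbers: the finger opening in m, then dx, dy, dz in m, then a turn about the tool's z in rad; each row is the pose to reach, as a shift and turn from the pose commanded when the call began, along the tool's axes at that moment; what a row does not reach only later rows make up. A row lasts 1/12 s, in which the tool goes at most 0.0417 m and 0.125 rad, less where a joint would pass 70% of its speed; a pose out of reach is approached as far as the arm can. The fingers move at their own pace and stop on an object; squeeze is the grip in N (left out, the last holds). Time passes only in rows, so rows that do not move let the fingers close. The tool returns the time, the measured TCP pose, the force, the opening and the grip force at its end. only (a regular expression) keeps the lines of the reply that match it, lines (a string "A,B") keeps lines A to B, and quiet returns only ok. Input that does not fit is refused with a message, and nothing moves.
- arm.get_state(): the state, without advancing time (a new reading comes with each control period).
- arm.grab_frame(name): name is "scene" or "side" or "wrist"; returns the picture (420x560x3 uint8, red, green, blue); there is no depth.
- arm.camera_params(name): a dict with "fx", "fy", "cx", "cy" (pixels), "T" (4x4, takes a point from camera to world coordinates); the wrist camera has in their place "hand_eye" (4x4, takes a point from camera to tool coordinates, whose origin is the TCP and whose axes are the flange's). Camera axes: x right, y down, z forward; pixel columns grow to the right and rows downward; lengths in m; the calibration is good to about 2 mm. A picture is of the moment at which its call begins: read the wrist's pose just before it. camera_params takes no time and is no camera call.
- arm.job_done(): hands the job in; it is judged then, once.
The state is a dict: "t": time; "q": joint angles; "qd": joint speeds; "joint_efforts": joint torques, N m; "eef_pos": TCP position; "ee_rot": TCP orientation; "force": force on the tool from outside, world axes, zero at the start; "moment": the same for the moment, N m; "width": finger opening in m; "gripper_force": force on a finger pad.
Only numpy, scipy, OpenCV 4.12 (cv2) and the standard library are available. Lean on these libraries where they do the work, as an engineer would, in place of code of your own. Each camera call takes 0.05 s, during which the arm holds its last target. There are 200 camera calls.

## Task

Serve the guest one pair of chopsticks: press the red pedal of the chopstick dispenser firmly down until you feel it come up against its stop, let it spring all the way back up, and do that a second time, so that two chopsticks roll out into the tray. Do not force the pedal once it is against the stop. Then lay the two chopsticks neatly side by side across the middle of the white saucer and let go; no more than the one pair may come out, the pedal ends up, and the saucer and everything else on the table stay where they are.

Things in the scene. Friction and masses are not known exactly. Their poses are not given: they have to be found in the camera images.
- dispenser: Fixed chopstick dispenser, steel cheeks, black body and cap: 228 mm wide, x from -0.117 (tray lip) to +0.063 (back). Origin: centre of its underside, on the table; outlet and tray face its own -x, y is its left, z up. Ahead of x = -0.04 nothing is over 76 mm high; behind, hood and housing rise to 0.10 and 0.174 m. The pedal stands out on its left side.
- outlet (a point): Middle of the drum under the clear panes, on the dispenser at (0, 0, 0.074) in its frame, same axes. Four chopsticks lie above it, one over the other, along y. A full stroke of the pedal turns out only the lowest one; it leaves late in the stroke (beyond about 0.5 rad) and needs 0.5 s to roll down the chute. The next drops into the drum only when the pedal is back up.
- tray_rest (a point): On the dispenser at (-0.1075, 0, 0.0241) in its frame, same axes: where the middle of the first chopstick stops (within 6 mm along y) against the lip of the 21 deg chute; the second lies touching it, 8 mm behind (+x), 3 mm higher. Chute and lip are cut away down to the table for fingers where |y| < 36 mm, from x = -0.117 to -0.045.
- pedal (a joint): Pedal angle in rad: 0 up at rest, grows as pressed. Its hinge lies along the dispenser's y through x -0.004, z 0.062. A spring returns it: about 3 N at the pad when up, 6 to 9 N at the end of the stroke. A hard stop screw ends the stroke somewhere between 0.55 and 0.73 rad, set differently each time and not told: feel for it. 11 N on the pad means it is on the stop; over 60 N is forcing it.
- pedal_pad (a point): Centre of the top of the red pedal pad, 46 (x) by 52 (y) by 6 mm, moves with the pedal about 1 mm down per 0.01 rad. At rest at (-0.099, 0.146, 0.106) in the dispenser's frame, sloping 18 deg, front edge higher; on the stop 32 to 49 mm over the table, sloping the other way. Free above; the cheek beside it (35 mm from the centre) is 65 mm high, the tall part starts 63 mm behind it.
- stick_1: Round wooden chopstick, 200 mm long, 9 mm thick (thinner to the tip), red band near the handle end, 14 g. Origin: its middle, on its axis; its y axis runs along it. Lowest in the dispenser at the start: comes out first.
- stick_2: Second chopstick, the same; comes out at the second stroke.
- stick_3: Third chopstick, the same; must stay in the dispenser (it sinks 18 mm there as the pair comes out).
- saucer: White saucer, 144 mm across, loose, 0.17 kg. Origin: centre of its underside, on the table. Rim 14 to 16 mm high, middle about 8 mm; chopsticks laid across it have their axes about 18 to 21 mm over the table. A tall utensil caddy may stand 80 mm behind it (+x) and a low iron pan 80 mm before it, so the chopsticks are best laid along world y.
- glass: Bystander: tumbler, 84 mm across, 89 mm tall, loose, upright. Origin: centre of its underside.
- shaker: Bystander: glass shaker with pastel lid, 58 mm across, 89 mm tall, loose. Origin: centre of its underside.
- bowl: Bystander: small rice bowl, 106 mm across, 42 mm tall, loose. Origin: centre of its underside.

How it is judged:
On the way, in this order (a step that is already met when the one before it is completed fails the run):
1. the pedal is pressed against its stop (at least 11 N on it) (value of joint pedal above 0.54 rad and contact force between any of the fingers, the arm and pedal above 11 N), for 0.1 s.
2. the pedal is fully up again (value of joint pedal below 0.06 rad), for 0.1 s.
3. the pedal is pressed against its stop a second time (at least 11 N on it) (all of step 1), for 0.1 s.
At the end, for the whole second after the job is handed in: Sticks 1 and 2 at rest side by side across the saucer: middles within 45 mm of its centre, 12-35 mm up, under 35 mm apart, level within 8 deg, parallel within 14. Pedal up (< 0.06 rad). Saucer flat, within 30 mm of its start, so are glass, shaker, bowl; stick 3 still in the dispenser (40 mm) (horizontal distance between each of stick_1, stick_2 and saucer below 0.045 m and height (world z) of stick_1 between 0.012 and 0.035 m and angle between stick_1's own y axis and vertical between 1.42 and 1.72 rad and linear speed of each of stick_1, stick_2 below 0.02 m/s and height (world z) of stick_2 between 0.012 and 0.035 m and angle between stick_2's own y axis and vertical between 1.42 and 1.72 rad and distance between stick_1 and stick_2 below 0.035 m and angle between the y axis of stick_1 and the y axis of stick_2, either way round below 0.25 rad and angle between saucer's own z axis and vertical below 0.1 rad and distance of each of saucer, glass, shaker, bowl from where it was at the start of the episode below 0.03 m and value of joint pedal below 0.06 rad and distance of stick_3 from where it was at the start of the episode below 0.04 m); the robot touches nothing.
It fails at once if the pedal is forced (more than 60 N on it) (value of joint pedal above 0.5 rad and contact force between any of the fingers, the arm and pedal above 60 N).
It fails at once if a third chopstick comes out (distance of stick_3 from where it was at the start of the episode above 0.045 m).
It fails at once if the glass, shaker or bowl is knocked away or over (distance of any of glass, shaker, bowl from where it was at the start of the episode above 0.05 m or angle between any of glass, shaker, bowl's own z axis and vertical above 0.6 rad).
It also fails if it takes over 59 s, if anything falls off the work surface, if the arm or the gripper's body presses on something with over 40 N, if the wrist force passes 120 N, or if a joint passes its speed limit or range.

## Working session

There is one attempt and no reset: what is moved stays moved. The work goes in short steps, Python scripts to look and compute and a tool call to move; the robot and the scene stay as the last step left them, time stands still between calls to the robot, and variables do not carry over. Pictures are saved under pics/ and viewed, at most 10 in all, crops included, and the job is handed in when it is done.

```bash
ls; mkdir -p pics
```

Run:
```python
from station import arm
import cv2,numpy as np
s=arm.get_state();print(s, arm.hold_point_z)
for n in("scene","side"):
    cv2.imwrite(f"pics/{n}0.png",arm.grab_frame(n)[:,:,::-1]); print(n,arm.camera_params(n))
print(arm.camera_params("wrist"))
```

```text
pics
station.py
{'t': 0.0, 'q': array([-8.42897008e-01,  3.59405448e-01,  1.10494430e-02, -3.97556988e-04,
       -1.22404918e+00, -2.88102213e-01]), 'qd': array([ 0.00042188,  0.00015572, -0.00060061, -0.00027635, -0.00144361,
       -0.00126769]), 'joint_efforts': array([ 4.85823675e-04, -5.82714200e+01,  2.93064612e+01,  6.99748233e+00,
        6.93586378e-03, -1.56536134e-04]), 'eef_pos': array([ 0.28717274, -0.61032998,  0.22559802]), 'ee_rot': array([ 3.13994391e+00, -9.88593750e-05, -2.70193087e+00]), 'force': array([0.22845829, 0.72095864, 0.39500812]), 'moment': array([ 0.00935442,  0.01489433, -0.00889519]), 'gripper_force': 0.0, 'width': 0.08779909580864256} 0.0188
scene {'fx': 543.2861141041894, 'fy': 543.2861141041894, 'cx': 278.6989892309663, 'cy': 197.88119420232016, 'T': array([[-0.62589791, -0.57557307,  0.52627697, -0.33783679],
       [-0.77982849,  0.47132163, -0.41197505,  0.53580644],
       [-0.01092398, -0.66826009, -0.74384751,  1.24668575],
       [ 0.        ,  0.        ,  0.        ,  1.        ]])}
side {'fx': 469.74976696101623, 'fy': 469.74976696101623, 'cx': 281.7302863358144, 'cy': 206.32703218292207, 'T': array([[ 0.99105793, -0.09623908,  0.09242409,  0.37196229],
       [-0.13153164, -0.58813158,  0.79799792, -1.2703113 ],
       [-0.02244107, -0.80301886, -0.59553095,  0.97910553],
       [ 0.        ,  0.        ,  0.        ,  1.        ]])}
{'fx': 308.3865480858022, 'fy': 308.3865480858022, 'cx': 281.5131662359984, 'cy': 214.96190349557787, 'hand_eye': array([[-1.40798680e-03, -9.55008369e-01, -2.96575509e-01,
         7.97734283e-02],
       [ 9.99998878e-01, -1.19299739e-03, -9.05883046e-04,
        -3.10055409e-04],
       [ 5.11312082e-04, -2.96576452e-01,  9.55008977e-01,
        -1.57358451e-01],
       [ 0.00000000e+00,  0.00000000e+00,  0.00000000e+00,
         1.00000000e+00]])}
```

View pics/scene0.png

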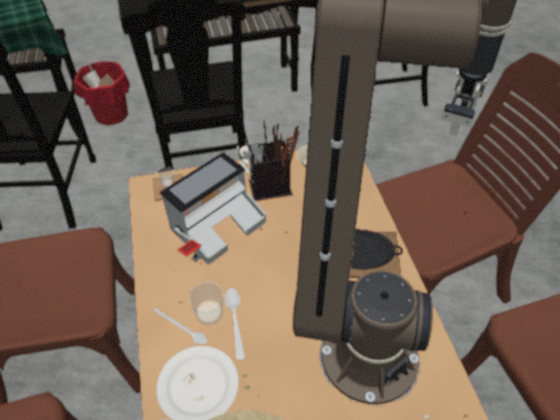

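View pics/side0.png

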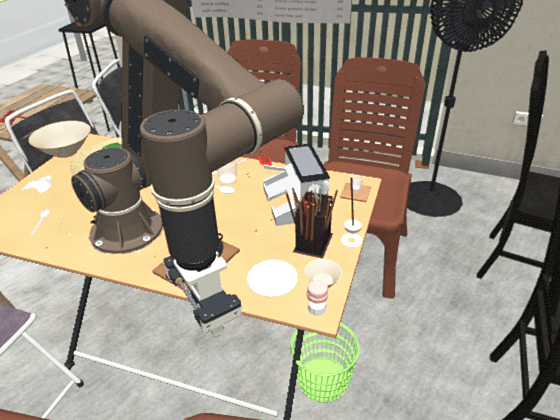

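The scene view shows the dispenser at about (215,210) with its red pedal at (190,248). In the side view the saucer is at (272,278), the bowl at (323,272) and the shaker at (317,295). Next I'll triangulate these points.

Create h.py:
```python
from station import arm
import cv2,numpy as np
from scipy.spatial.transform import Rotation as R
def Tw(s):
    T=np.eye(4);T[:3,:3]=R.from_euler('xyz',s["ee_rot"]).as_matrix();T[:3,3]=s["eef_pos"];return T
def cam(n,s=None):
    p=arm.camera_params(n); T=p["T"] if n!="wrist" else Tw(s)@p["hand_eye"]
    return p,T
def ray(c,uv):
    p,T=c; d=T[:3,:3]@[(uv[0]-p["cx"])/p["fx"],(uv[1]-p["cy"])/p["fy"],1]; return T[:3,3],d/np.linalg.norm(d)
def onz(c,uv,z):
    o,d=ray(c,uv); return o+d*(z-o[2])/d[2]
def tri(c1,u1,c2,u2):
    A=[];b=[]
    for c,u in((c1,u1),(c2,u2)):
        o,d=ray(c,u);P=np.eye(3)-np.outer(d,d);A.append(P);b.append(P@o)
    return np.linalg.solve(sum(A),sum(b))
def proj(c,X):
    p,T=c;x=T[:3,:3].T@(np.asarray(X)-T[:3,3]);return np.array([p["fx"]*x[0]/x[2]+p["cx"],p["fy"]*x[1]/x[2]+p["cy"]])
def blob(m,roi):
    k=np.zeros_like(m);x0,y0,x1,y1=roi;k[y0:y1,x0:x1]=m[y0:y1,x0:x1]
    cs,_=cv2.findContours(k,cv2.RETR_EXTERNAL,cv2.CHAIN_APPROX_NONE);return max(cs,key=cv2.contourArea)
def red(im):
    h=cv2.cvtColor(im,cv2.COLOR_RGB2HSV);return (((h[...,0]<6)|(h[...,0]>172))&(h[...,1]>150)&(h[...,2]>90)).astype(np.uint8)*255
def world2tool(s,v): return Tw(s)[:3,:3].T@np.asarray(v)
```

Run:
```python
from h import *
S=cv2.imread("pics/scene0.png")[:,:,::-1].copy();D=cv2.imread("pics/side0.png")[:,:,::-1].copy()
cs,cd=cam("scene"),cam("side")
a=blob(red(S),(165,230,215,265));b=blob(red(D),(255,150,285,172))
ca=a.reshape(-1,2).mean(0);cb=b.reshape(-1,2).mean(0)
print(cv2.minAreaRect(a),cv2.boundingRect(b),"pedal",tri(cs,ca,cd,cb), onz(cs,ca,.106))
h=cv2.cvtColor(D,cv2.COLOR_RGB2HSV)
w=((h[...,1]<45)&(h[...,2]>190)).astype(np.uint8)*255
c=blob(w,(243,255,302,300));e=cv2.fitEllipse(c);print(e,"saucer",onz(cd,e[0],.014))
for n,u in(("bowl",(323,275)),("shaker",(317,300)),("caddybase",(312,245))):print(n,onz(cd,u,.02))
for n,u in(("backL top",(166,187)),("backR top",(243,160)),("trayR",(265,215)),("trayL",(208,258))):print(n,onz(cs,u,.03),onz(cs,u,.174))
for n,u in(("glass",(208,305)),("pan",(365,250))):print(n,onz(cs,u,.04))
s=np.hstack([cv2.resize(S[140:280,120:290],None,fx=4,fy=4)])
cv2.imwrite("pics/c1.png",s[:,:,::-1])
```

```text
((189.14044189453125, 247.72470092773438), (9.85798168182373, 19.609962463378906), 57.9946174621582) (258, 156, 14, 9) pedal [0.48389549 0.19399666 0.10220806] [0.48107631 0.1951217  0.106     ]
((272.0494079589844, 277.6258239746094), (35.97336959838867, 50.30613327026367), 86.82227325439453) saucer [ 0.44921987 -0.31262183  0.014     ]
bowl [ 0.59389518 -0.33056946  0.02      ]
shaker [ 0.55893854 -0.42075394  0.02      ]
caddybase [ 0.58655793 -0.19836089  0.02      ]
backL top [0.77767008 0.10198214 0.03      ] [0.64564504 0.15332712 0.174     ]
backR top [ 0.72339026 -0.15171599  0.03      ] [ 0.59778947 -0.07034475  0.174     ]
trayR [ 0.49583506 -0.06481274  0.03      ] [0.3971664  0.00627313 0.174     ]
trayL [0.47296722 0.15079021 0.03      ] [0.37700507 0.19635854 0.174     ]
glass [0.34439167 0.23549025 0.04      ]
pan [ 0.2160154 -0.1953903  0.04     ]
```

View pics/c1.png

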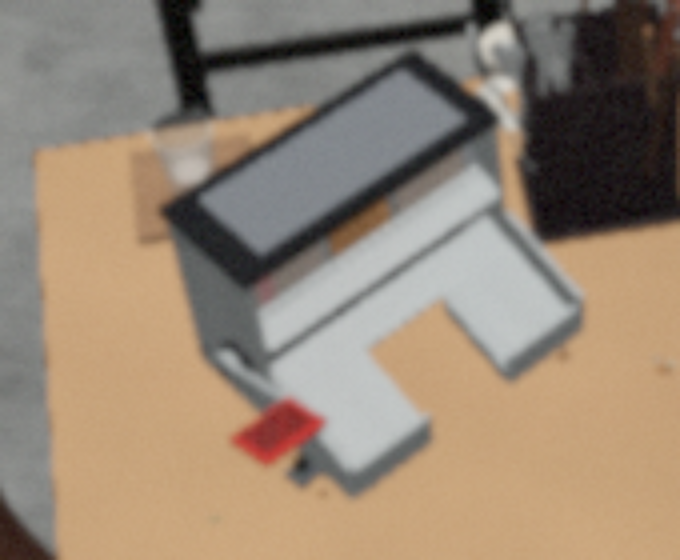

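The crop shows the dispenser facing the robot. Its lip's front bottom edge runs from crop (353,495) to (582,322), and the black cap's corners are at (163,208), (412,52), (497,115) and (243,285).

Run:
```python
from h import *
cs=cam("scene")
P=lambda u,v,z:onz(cs,(120+u/4,140+v/4),z)[:2]
L=P(353,495,0);Rr=P(582,322,0);d=L-Rr
print("lip",L,Rr,np.linalg.norm(d),np.arctan2(d[1],d[0])-np.pi/2)
c=[P(*q,.174) for q in((163,208),(412,52),(497,115),(243,285))];print(c)
for i,j in((0,1),(3,2)):
    d=c[i]-c[j];print(np.linalg.norm(d),np.arctan2(d[1],d[0])-np.pi/2)
yaw=np.arctan2(*(L-Rr)[::-1])-np.pi/2
for yw in(yaw,):
    Rz=R.from_euler('z',yw).as_matrix()[:2,:2]
    print("org lip",(L+Rr)/2-Rz@[-.117,0],"org pedal",np.array([.4835,.194])-Rz@[-.099,.146], "cap mid",np.mean(c,0))
s=arm.get_state();print(s["ee_rot"],Tw(s)[:3,:3])
```

```text
lip [0.47615973 0.15169664] [ 0.49854048 -0.06766559] 0.22050098778907581 0.1016745995993511
[array([0.63864599, 0.17382237]), array([ 0.65757403, -0.0429748 ]), array([ 0.56727719, -0.05230888]), array([0.54619675, 0.16833152])]
0.21762187743758507 0.08708675744962391
0.2216451510743961 0.09525295796806255
org lip [0.60374587 0.05389096] org pedal [0.59680765 0.05880246] cap mid [0.60242349 0.06171755]
[ 3.14009855e+00 -1.41653454e-04 -2.70189561e+00] [[-9.04880654e-01 -4.25664679e-01 -7.64168508e-04]
 [-4.25665341e-01  9.04879743e-01  1.29169080e-03]
 [ 1.41653453e-04  1.49410606e-03 -9.99998874e-01]]
```

Estimate: dispenser at about (0.600, 0.058) with yaw about 0.097, and saucer at about (0.449, -0.313). I'll move over the tray for a wrist view.

{"fn": "nudge_tcp", "kwargs": {
  "rows": [
    [0.088,0,0,-0.134,0],
    [0.088,0,0,-0.134,0],
    [0.088,0,0,-0.134,0],
    [0.088,-0.406,0.55,-0.134,0.344],
    [0.088,-0.406,0.55,-0.134,0.344],
    [0.088,-0.406,0.55,-0.134,0.344],
    [0.088,-0.406,0.55,-0.134,0.344],
    [0.088,-0.406,0.55,-0.134,0.344],
    [0.088,-0.406,0.55,-0.134,0.344],
    [0.088,-0.406,0.55,-0.134,0.344],
    [0.088,-0.406,0.55,-0.134,0.344],
    [0.088,-0.406,0.55,-0.134,0.344],
    [0.088,-0.406,0.55,-0.134,0.344],
    [0.088,-0.406,0.55,-0.134,0.344],
    [0.088,-0.406,0.55,-0.134,0.344],
    [0.088,-0.406,0.55,-0.134,0.344],
    [0.088,-0.406,0.55,-0.134,0.344],
    [0.088,-0.406,0.55,-0.134,0.344],
    [0.088,-0.406,0.55,-0.134,0.344],
    [0.088,-0.406,0.55,-0.134,0.344]
  ]
}}

```text
t: 1.77
eef_pos: [0.4207, 0.0636, 0.3603]
ee_rot: [3.141, -0.0, -3.043]
force: [0.4, -1.0, 0.9]
width: 0.0877
gripper_force: 0.0
```

Run:
```python
from h import *
s=arm.get_state();print(s["t"],s["eef_pos"],s["ee_rot"],s["q"])
np.save("w1.npy",[s["eef_pos"],s["ee_rot"]])
W=arm.grab_frame("wrist")
cv2.imwrite("pics/w1.png",W[:,:,::-1])
D=arm.grab_frame("side");cv2.imwrite("pics/side1.png",D[:,:,::-1])
cv2.imwrite("pics/w1s.png",np.hstack([W,cv2.resize(D,None,fx=.42,fy=1)])[:,:,::-1]) if 0 else None
```

```text
1.7667 [0.42070581 0.06360679 0.36025322] [ 3.14098452e+00 -1.41528480e-04 -3.04333518e+00] [ 6.17094943e-01 -1.33817379e-01 -2.56238296e-01 -6.02805785e-04
 -1.44819678e+00 -2.08956017e+00]
```

View pics/w1.png

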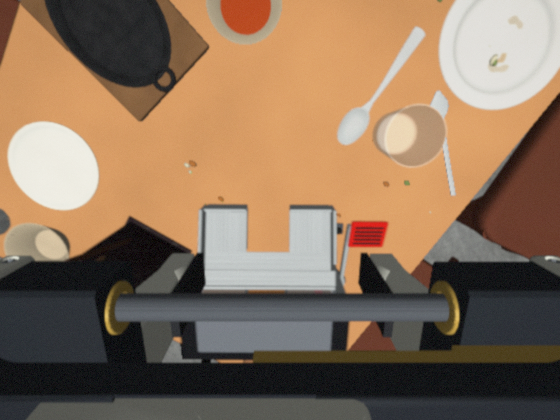

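View pics/side1.png

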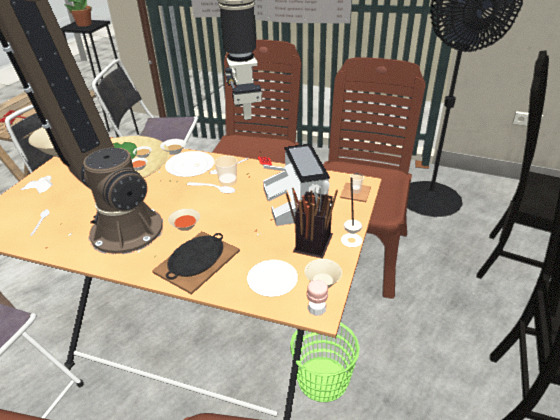

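The wrist view shows the tray with its cutout at about (268,230), the red pad at (368,234), the glass at (415,135), the saucer at (53,165) and the caddy at (130,250). The side view shows the saucer and its neighbours clear, and the gripper body is long in the closing direction. So I need the hood profile to check clearance when grasping the sticks.

Run:
```python
from h import *
im=cv2.imread("pics/w1.png")[:,:,::-1].copy()
p,r=np.load("w1.npy");s={"eef_pos":p,"ee_rot":r};cw=cam("wrist",s)
pd=blob(red(im),(335,210,400,260)).reshape(-1,2).mean(0);print("pedal tri",onz(cw,pd,.106),pd)
for q in((204,208),(247,207),(290,207),(335,208)):print("lip top",q,onz(cw,q,.03))
for q in((53,165),):print("saucer",onz(cw,q,.014))
np.set_printoptions(precision=4,suppress=True)
cv2.imwrite("pics/w1c.png",cv2.resize(im[195:310,185:400],None,fx=3.7,fy=3.7,interpolation=cv2.INTER_CUBIC)[:,:,::-1])
h=cv2.cvtColor(im,cv2.COLOR_RGB2HSV)
w=((h[...,1]<60)&(h[...,2]>150)).astype(np.uint8)*255
e=cv2.fitEllipse(blob(w,(0,110,110,220)));print(e,"saucer",onz(cw,e[0],.014))
# scene hood edges
cs=cam("scene");O=np.array([.600,.058]);yw=.097;Rz=R.from_euler('z',yw).as_matrix()
def plane(c,uv,y):
    o,d=ray(c,uv);o=Rz.T@(o-[*O,0]);d=Rz.T@d;q=o+d*(y-o[1])/d[1];return q
for n,u,v,y in(("lowL",265,355,.105),("upL",258,310,.105),("lowR",500,205,-.105),("upR",490,165,-.105),("capF L",243,285,.112),("capF R",497,115,-.112),("lipfrontbotL",353,495,.114),("liptopL",345,470,.114)):
    print(n,plane(cs,(120+u/4,140+v/4),y))
```

```text
pedal tri [0.48481088 0.19217534 0.106     ] [367.11607143 233.78571429]
lip top (204, 208) [ 0.49253042 -0.05764162  0.03      ]
lip top (247, 207) [0.48399122 0.01261535 0.03      ]
lip top (290, 207) [0.47716401 0.08291321 0.03      ]
lip top (335, 208) [0.47171049 0.15673597 0.03      ]
saucer [ 0.44827592 -0.30766216  0.014     ]
((52.972198486328125, 165.3119354248047), (78.26089477539062, 98.36166381835938), 131.30438232421875) saucer [ 0.4488 -0.3078  0.014 ]
lowL [-0.033   0.105   0.0837]
upL [-0.0369  0.105   0.1351]
lowR [-0.0402 -0.105   0.0801]
upR [-0.0325 -0.105   0.1168]
capF L [-0.0372  0.112   0.1668]
capF R [-0.0365 -0.112   0.1654]
lipfrontbotL [-0.1289  0.114   0.0237]
liptopL [-0.1245  0.114   0.0485]
```

View pics/w1c.png

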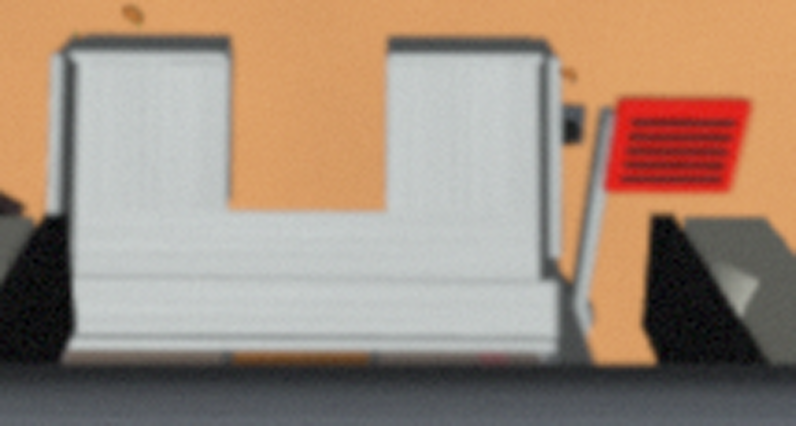

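Hood wall: x about -0.04, from z about 0.08 up. I'll close the gripper, move above the pad, and check whether the gripper's width shrinks as it closes.

{"fn": "nudge_tcp", "kwargs": {
  "rows": [
    [0,0,0,0,0],
    [0,-0.073,0.123,0,0],
    [0,-0.073,0.123,0,0],
    [0,-0.073,0.123,0,0],
    [0,-0.073,0.123,0,0],
    [0,-0.073,0.123,0.23,0],
    [0,-0.073,0.123,0.23,0],
    [0,-0.073,0.123,0.23,0],
    [0,-0.073,0.123,0.23,0],
    [0,-0.073,0.123,0.23,0],
    [0,-0.073,0.123,0.23,0],
    [0,-0.073,0.123,0.23,0],
    [0,-0.073,0.123,0.23,0]
  ],
  "squeeze": 20
}}

```text
t: 2.95
eef_pos: [0.4815, 0.1878, 0.1304]
ee_rot: [-3.14, -0.002, -3.047]
force: [0.7, 0.2, 0.6]
width: 0.0064
gripper_force: 0.0
```

Run:
```python
from h import *
W=arm.grab_frame("wrist");cv2.imwrite("pics/w2.png",W[:,:,::-1])
print(arm.get_state()["eef_pos"])
```

```text
[0.48243913 0.18877216 0.13189354]
```

View pics/w2.png

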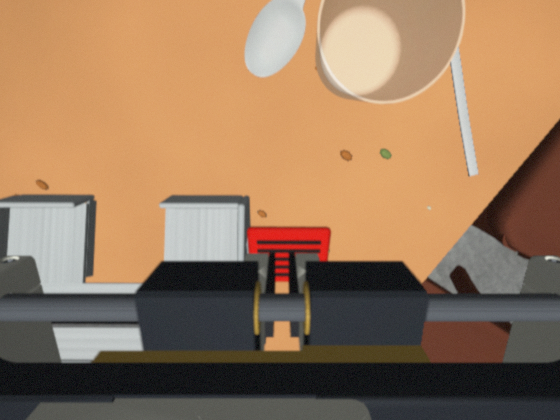

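The view shows the pad at (288,243) under the closed fingers. The rod's end plates stay put, so the body really is 193 mm wide along the closing line. Closing across the tray at the stick position would therefore hit the hood.

Plan, one stick at a time:
1. Use the rear finger to roll the stick up over the lip, with the tool centre well forward.
2. Grip it on the table between the fingers.

First, stroke 1.

{"fn": "nudge_tcp", "kwargs": {
  "rows": [
    [0,0,0.003,0,0],
    [0,0,0.003,0.015,0],
    [0,0,0.003,0.025,0],
    [0,0,0.003,0.035,0],
    [0,0,0.003,0.045,0],
    [0,0,0.003,0.055,0],
    [0,0,0.003,0.065,0],
    [0,0,0.003,0.075,0],
    [0,0,0.003,0.078,0],
    [0,0,0.003,0.078,0]
  ]
}}

```text
t: 3.83
eef_pos: [0.4813, 0.1922, 0.0519]
ee_rot: [-3.141, -0.0, -3.045]
force: [-1.7, 1.3, 6.2]
width: 0.0003
gripper_force: 3.5
```

Run:
```python
from h import *
p,r=np.load("w1.npy");cw=cam("wrist",{"eef_pos":p,"ee_rot":r})
for n,u in(("spoon",(352,125)),("spoonend",(420,35))):print(n,onz(cw,u,.005))
for n,u in(("glass",(415,135)),("bowlred",(245,15))):print(n,onz(cw,u,.05))
```

```text
spoon [0.33935042 0.16855399 0.005     ]
spoonend [0.20375559 0.24738654 0.005     ]
glass [0.34452973 0.25310998 0.05      ]
bowlred [ 0.21519207 -0.00502739  0.05      ]
```

{"fn": "nudge_tcp", "kwargs": {
  "rows": [
    [0,0,0,0.0015,0],
    [0,0,0,0.003,0],
    [0,0,0,0.003,0]
  ]
}}

```text
t: 4.08
eef_pos: [0.4815, 0.1922, 0.0496]
ee_rot: [-3.141, 0.0, -3.045]
force: [-2.3, -1.5, 6.2]
width: 0.0003
gripper_force: 3.6
```

{"fn": "nudge_tcp", "kwargs": {
  "rows": [
    [0,0,0,0.001,0],
    [0,0,0,0.002,0],
    [0,0,0,0.002,0]
  ]
}}

```text
t: 4.33
eef_pos: [0.4817, 0.1923, 0.0478]
ee_rot: [-3.142, 0.001, -3.045]
force: [-0.4, -0.8, 6.7]
width: 0.0004
gripper_force: 3.6
```

{"fn": "nudge_tcp", "kwargs": {
  "rows": [
    [0,0,0,0.001,0],
    [0,0,0,0.002,0],
    [0,0,0,0.002,0]
  ]
}}

```text
t: 4.58
eef_pos: [0.4819, 0.1924, 0.0459]
ee_rot: [3.142, 0.001, -3.045]
force: [-0.1, -2.3, 8.9]
width: 0.001
gripper_force: 3.6
```

{"fn": "nudge_tcp", "kwargs": {
  "rows": [
    [0,0,0,0.001,0],
    [0,0,0,0.002,0],
    [0,0,0,0.002,0]
  ]
}}

```text
t: 4.83
eef_pos: [0.4822, 0.1924, 0.0441]
ee_rot: [3.141, 0.002, -3.045]
force: [0.5, -2.5, 7.7]
width: 0.0003
gripper_force: 3.6
```

{"fn": "nudge_tcp", "kwargs": {
  "rows": [
    [0,0,0,0.001,0],
    [0,0,0,0.0015,0],
    [0,0,0,0.0015,0]
  ]
}}

```text
t: 5.08
eef_pos: [0.4824, 0.1925, 0.0427]
ee_rot: [3.141, 0.002, -3.045]
force: [0.8, -1.5, 7.2]
width: 0.0003
gripper_force: 3.6
```

{"fn": "nudge_tcp", "kwargs": {
  "rows": [
    [0,0,0,0.001,0],
    [0,0,0,0.002,0],
    [0,0,0,0.002,0]
  ]
}}

```text
t: 5.33
eef_pos: [0.4827, 0.1926, 0.0408]
ee_rot: [3.141, 0.003, -3.045]
force: [1.0, -2.6, 8.6]
width: 0.0003
gripper_force: 3.6
```

{"fn": "nudge_tcp", "kwargs": {
  "rows": [
    [0,0,0,0.001,0],
    [0,0,0,0.002,0],
    [0,0,0,0.002,0]
  ]
}}

```text
t: 5.58
eef_pos: [0.4829, 0.1927, 0.039]
ee_rot: [3.141, 0.003, -3.045]
force: [1.9, -2.3, 8.2]
width: 0.0005
gripper_force: 3.7
```

{"fn": "nudge_tcp", "kwargs": {
  "rows": [
    [0,0,0,0.001,0],
    [0,0,0,0.0015,0],
    [0,0,0,0.0015,0]
  ]
}}

```text
t: 5.83
eef_pos: [0.4831, 0.1928, 0.0378]
ee_rot: [3.141, 0.003, -3.045]
force: [1.3, -2.8, 11.3]
width: 0.0003
gripper_force: 5.1
```

{"fn": "nudge_tcp", "kwargs": {
  "rows": [
    [0,0,0,0.001,0],
    [0,0,0,0.001,0],
    [0,0,0,0.001,0]
  ]
}}

```text
t: 6.08
eef_pos: [0.4832, 0.1928, 0.0373]
ee_rot: [3.141, 0.004, -3.044]
force: [0.3, -3.7, 16.6]
width: 0.0006
gripper_force: 7.6
```

{"fn": "nudge_tcp", "kwargs": {
  "rows": [
    [0,0,0,0.001,0],
    [0,0,0,0.001,0],
    [0,0,0,0.001,0]
  ]
}}

```text
t: 6.33
eef_pos: [0.4834, 0.1928, 0.0369]
ee_rot: [3.141, 0.004, -3.044]
force: [-1.2, -4.5, 22.0]
width: 0.0005
gripper_force: 10.8
```

The stop is at TCP z about 0.037. Now I'll release, rise, and look for stick 1.

{"fn": "nudge_tcp", "kwargs": {
  "rows": [
    [0,0,0,-0.03,0],
    [0,0,0,-0.06,0],
    [0,0,0,-0.09,0],
    [0,0,0,-0.13,0],
    [0,0,0,-0.17,0],
    [0,0,0,-0.2,0],
    [0,0,0,-0.2,0],
    [0,0.08,-0.125,-0.22,0],
    [0,0.08,-0.125,-0.22,0],
    [0,0.08,-0.125,-0.22,0],
    [0,0.08,-0.125,-0.22,0],
    [0,0.08,-0.125,-0.22,0],
    [0,0.08,-0.125,-0.22,0]
  ]
}}

```text
t: 7.42
eef_pos: [0.4133, 0.0593, 0.255]
ee_rot: [3.141, 0.002, -3.047]
force: [-0.7, 0.7, -0.1]
width: 0.0006
gripper_force: 0.0
```

Run:
```python
from h import *
s=arm.get_state();np.save("w3.npy",[s["eef_pos"],s["ee_rot"]]);print(s["eef_pos"],s["ee_rot"],s["t"])
W=arm.grab_frame("wrist");cv2.imwrite("pics/w3.png",W[:,:,::-1])
S=arm.grab_frame("scene");cv2.imwrite("pics/scene3.png",S[:,:,::-1])
a=cv2.resize(W[150:290,170:450],(560,280),interpolation=cv2.INTER_CUBIC);b=cv2.resize(S[180:280,160:300],(560,400),interpolation=cv2.INTER_CUBIC)[:320]
cv2.imwrite("pics/c3.png",np.vstack([a,b])[:,:,::-1])
```

```text
[0.41329793 0.05928859 0.25495794] [ 3.14062503e+00  1.71728659e-03 -3.04730458e+00] 7.4167
```

View pics/c3.png

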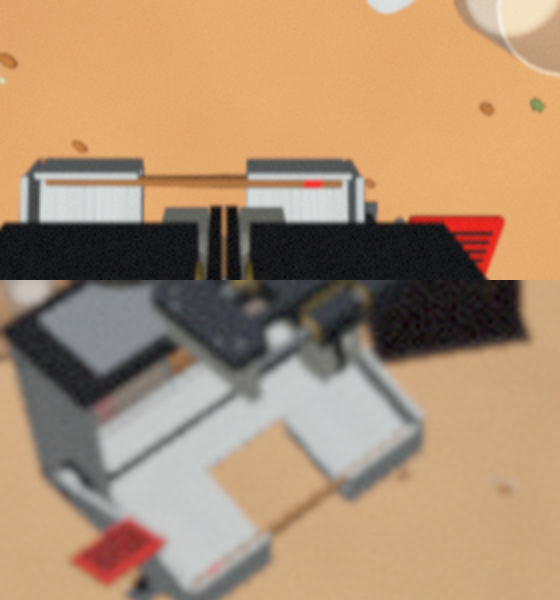

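The crop shows stick 1 resting behind the lip, from (48,183) to (340,184), with its red band at (313,184). The lip's front face is the dark band at rows 160–172, so I can measure the stick and the lip height.

Run:
```python
from h import *
np.set_printoptions(precision=4,suppress=True)
p,r=np.load("w3.npy");cw=cam("wrist",{"eef_pos":p,"ee_rot":r})
P=lambda u,v,z:onz(cw,(170+u/2,150+v/2),z)
a=P(48,183,.0241);b=P(340,184,.0241);m=(a+b)/2;d=b-a;print("stick",a,b,m,np.linalg.norm(d),np.arctan2(d[1],d[0])-np.pi/2)
yw=.097;Rz=R.from_euler('z',yw).as_matrix();O=m-Rz@[-.1075,0,.0241];print("O",O)
o,_=ray(cw,(0,0));L=lambda q:Rz.T@(q-[*O[:2],0])
for u in(60,120,270,340):
    print("lip bottom",L(P(u,160,0)),"top",[L(P(u,172,z)) for z in(.02,.025,.03)])
print("cutout",L(P(143,170,.025)),L(P(248,170,.025)))
```

```text
stick [ 0.5029 -0.0515  0.0241] [0.4854 0.1455 0.0241] [0.4942 0.047  0.0241] 0.19785235657539602 0.08899511593188891
O [0.6012 0.0574 0.    ]
lip bottom [-0.116  -0.0962  0.    ] top [array([-0.1146, -0.0913,  0.02  ]), array([-0.1166, -0.0899,  0.025 ]), array([-0.1185, -0.0885,  0.03  ])]
lip bottom [-0.1158 -0.0536  0.    ] top [array([-0.1145, -0.0505,  0.02  ]), array([-0.1164, -0.0496,  0.025 ]), array([-0.1183, -0.0487,  0.03  ])]
lip bottom [-0.1154  0.0531  0.    ] top [array([-0.114 ,  0.0516,  0.02  ]), array([-0.116 ,  0.0512,  0.025 ]), array([-0.1179,  0.0508,  0.03  ])]
lip bottom [-0.1152  0.1029  0.    ] top [array([-0.1138,  0.0993,  0.02  ]), array([-0.1158,  0.0983,  0.025 ]), array([-0.1177,  0.0973,  0.03  ])]
cutout [-0.1178 -0.034   0.025 ] [-0.1175  0.0364  0.025 ]
```

Stick 1's middle is at (0.494, 0.047), and the lip top is about level with the stick's axis, so rolling it over should work. I'll open the gripper, turn it 90° and position it so the rear finger lands behind the stick.

{"fn": "nudge_tcp", "kwargs": {
  "rows": [
    [0.088,-0.044,-0.02,0,-0.125],
    [0.088,-0.044,-0.02,0,-0.25],
    [0.088,-0.044,-0.02,0,-0.375],
    [0.088,-0.044,-0.02,0,-0.5],
    [0.088,-0.044,-0.02,0,-0.625],
    [0.088,-0.044,-0.02,0,-0.75],
    [0.088,-0.044,-0.02,0,-0.875],
    [0.088,-0.044,-0.02,0,-1],
    [0.088,-0.044,-0.02,0,-1.125],
    [0.088,-0.044,-0.02,0,-1.25],
    [0.088,-0.044,-0.02,0,-1.375],
    [0.088,-0.044,-0.02,0,-1.5],
    [0.088,-0.044,-0.02,0,-1.569],
    [0.088,-0.044,-0.02,0.05,-1.569],
    [0.088,-0.044,-0.02,0.1,-1.569],
    [0.088,-0.044,-0.02,0.1,-1.569],
    [0.088,-0.044,-0.02,0.1,-1.569]
  ]
}}

```text
t: 8.93
eef_pos: [0.4568, 0.044, 0.1498]
ee_rot: [3.133, -0.003, -1.477]
force: [-0.2, 0.1, -0.3]
width: 0.0877
gripper_force: 0.0
```

Create off.py:
```python
from h import *
import sys
# world target x y z yaw -> tool shift from measured pose
t=[float(a) for a in sys.argv[1:]];s=arm.get_state()
v=world2tool(s,np.array(t[:3])-s["eef_pos"]);dy=0 if len(t)<4 else (t[3]-s["ee_rot"][2]+np.pi)%(2*np.pi)-np.pi
print("shift",v.round(4),"turn",round(-dy,4),"q6",s["q"][5].round(2))
```

```bash
python3 off.py .4592 .0437 .004 -1.478
```

```text
shift [ 1.000e-04 -3.600e-03  1.458e-01] turn 0.0014 q6 -0.43
```

{"fn": "nudge_tcp", "kwargs": {
  "rows": [
    [0.088,0,-0.0035,0.03,0],
    [0.088,0,-0.0035,0.06,0],
    [0.088,0,-0.0035,0.09,0],
    [0.088,0,-0.0035,0.105,0],
    [0.088,0,-0.0035,0.11,0],
    [0.088,0,-0.0035,0.11,0]
  ]
}}

```text
t: 9.43
eef_pos: [0.4632, 0.0451, 0.0442]
ee_rot: [3.14, -0.001, -1.476]
force: [0.4, 0.8, 1.7]
width: 0.0877
gripper_force: 0.0
```

Run:
```python
from h import *
s=arm.get_state();print(s["eef_pos"],s["ee_rot"])
S=arm.grab_frame("side");W=arm.grab_frame("wrist");C=arm.grab_frame("scene")
a=cv2.resize(S[120:260,200:400],(560,392),interpolation=cv2.INTER_CUBIC)
b=cv2.resize(C[150:290,130:290],(448,392),interpolation=cv2.INTER_CUBIC)
o=np.hstack([a,b]);o=cv2.resize(o,(790,307));o=np.vstack([o,cv2.resize(W[200:400],(790,282))])
cv2.imwrite("pics/c4.png",o[:,:,::-1])
```

```bash
python3 off.py .4592 .0437 .004 -1.478
```

```text
[0.46315434 0.04513098 0.04415509] [ 3.14003493e+00 -1.06870893e-03 -1.47590850e+00]
shift [0.0014 0.0051 0.042 ] turn 0.0019 q6 -0.43
```

View pics/c4.png

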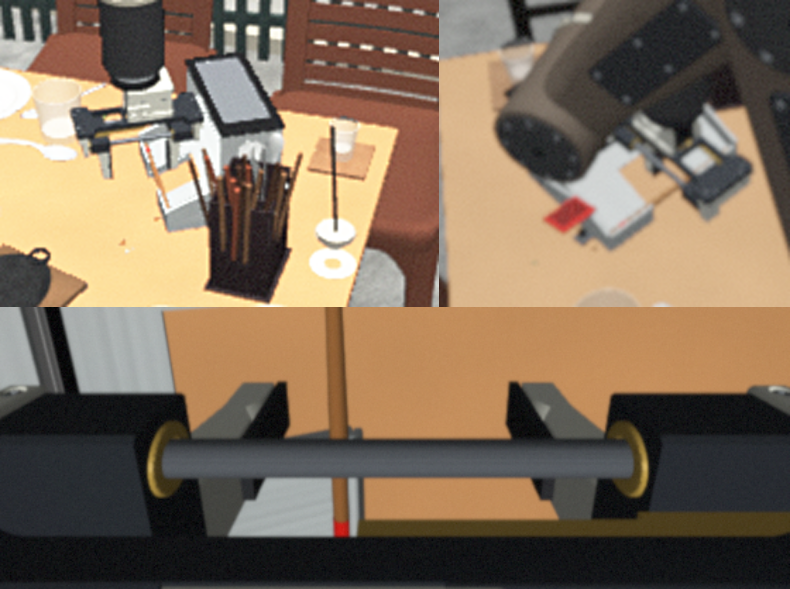

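The wrist view shows the stick at column 340 of 790, with the rear finger's inner face at column 288, so the stick lies between the fingers. The side view shows the body just in front of the housing. I'll measure the gap.

Run:
```python
from h import *
s=arm.get_state();W=arm.grab_frame("wrist");c=cam("wrist",s)
T=np.linalg.inv(Tw(s))
for v in(210,250):
    row=W[v].astype(int);  # brown stick darker than the table
    uu=np.arange(215,265)
    print(v,[tuple(row[u]) for u in range(228,252,3)])
for uv in((335/790*560,205),(341/790*560,275)):
    q=onz(c,uv,.0241);print((T@[*q,1])[:3],q)
```

```text
210 [(np.int64(194), np.int64(140), np.int64(91)), (np.int64(181), np.int64(131), np.int64(83)), (np.int64(141), np.int64(95), np.int64(48)), (np.int64(145), np.int64(95), np.int64(52)), (np.int64(130), np.int64(84), np.int64(45)), (np.int64(106), np.int64(73), np.int64(46)), (np.int64(194), np.int64(141), np.int64(90)), (np.int64(192), np.int64(137), np.int64(90))]
250 [(np.int64(191), np.int64(137), np.int64(88)), (np.int64(193), np.int64(140), np.int64(92)), (np.int64(136), np.int64(91), np.int64(51)), (np.int64(147), np.int64(96), np.int64(54)), (np.int64(142), np.int64(95), np.int64(54)), (np.int64(112), np.int64(75), np.int64(42)), (np.int64(154), np.int64(111), np.int64(70)), (np.int64(190), np.int64(138), np.int64(89))]
[ 0.03130885 -0.0274688   0.02194084] [0.49443604 0.01695554 0.0241    ]
[-0.01571319 -0.02677176  0.02196922] [0.48929513 0.06370092 0.0241    ]
```

{"fn": "nudge_tcp", "kwargs": {
  "rows": [
    [0.088,0,0.007,0,0],
    [0.088,0,0.007,0.01,0],
    [0.088,0,0.007,0.02,0],
    [0.088,0,0.007,0.03,0],
    [0.088,0,0.007,0.037,0],
    [0.088,0,0.007,0.037,0],
    [0.088,0,0.007,0.037,0]
  ]
}}

```text
t: 10.22
eef_pos: [0.4556, 0.044, 0.0079]
ee_rot: [3.142, -0.0, -1.477]
force: [0.6, 0.5, -0.4]
width: 0.0874
gripper_force: 0.0
```

```bash
python3 off.py .4592 .0437 .004 -1.478
```

```text
shift [ 0.0007 -0.0036  0.0039] turn 0.0013 q6 -0.43
```

{"fn": "nudge_tcp", "kwargs": {
  "rows": [
    [0.088,0,0.003,0,0],
    [0.088,0,0.005,0,0],
    [0.088,0,0.006,0,0],
    [0.088,0,0.006,0,0]
  ]
}}

```text
t: 10.55
eef_pos: [0.4516, 0.0443, 0.0086]
ee_rot: [-3.138, 0.001, -1.476]
force: [4.9, -1.8, 0.5]
width: 0.0875
gripper_force: 2.3
```

{"fn": "nudge_tcp", "kwargs": {
  "rows": [
    [0.088,0,0.0065,-0.002,0],
    [0.088,0,0.007,-0.004,0],
    [0.088,0,0.0075,-0.006,0],
    [0.088,0,0.0075,-0.006,0]
  ]
}}

```text
t: 10.88
eef_pos: [0.4511, 0.0463, 0.0171]
ee_rot: [-3.125, 0.004, -1.474]
force: [21.3, -5.5, 1.9]
width: 0.0877
gripper_force: 10.2
```

Run:
```python
from h import *
s=arm.get_state();W=arm.grab_frame("wrist");c=cam("wrist",s);T=np.linalg.inv(Tw(s))
for v in (205,215):
    r=W[v,190:300].astype(int);m=(r[:,0]<165)&(r[:,0]-r[:,2]>45)&(r[:,1]>50);u=190+np.where(m)[0]
    print(v,u.min(),u.max(),np.median(u),len(u),(T@[*onz(c,(np.median(u),v),.026),1])[:3])
```

```text
205 194 219 201.0 15 [ 0.03967184 -0.04121601 -0.0083659 ]
215 194 209 201.5 16 [ 0.03442082 -0.04138292 -0.00833966]
```

{"fn": "nudge_tcp", "kwargs": {
  "rows": [
    [0.088,0,-0.005,0,0],
    [0.088,0,-0.005,0,0]
  ]
}}

```text
t: 11.1
eef_pos: [0.4514, 0.0451, 0.0153]
ee_rot: [-3.134, 0.002, -1.476]
force: [9.4, -1.2, 0.2]
width: 0.0877
gripper_force: 4.5
```

{"fn": "nudge_tcp", "kwargs": {
  "rows": [
    [0.088,0,0,-0.0015,0],
    [0.088,0,0,-0.003,0],
    [0.088,0,0,-0.003,0]
  ]
}}

```text
t: 11.35
eef_pos: [0.4514, 0.0451, 0.0184]
ee_rot: [-3.134, 0.002, -1.475]
force: [10.0, -0.8, 1.2]
width: 0.0875
gripper_force: 4.8
```

Run:
```python
from h import *
s=arm.get_state();W=arm.grab_frame("wrist");c=cam("wrist",s);D=arm.grab_frame("side")
T=np.linalg.inv(Tw(s))
for v in (205,215):
    r=W[v,190:300].astype(int);m=(r[:,0]<165)&(r[:,0]-r[:,2]>45)&(r[:,1]>50);u=190+np.where(m)[0]
    print(v,np.median(u),len(u),(T@[*onz(c,(np.median(u),v),.026),1])[:3])
a=cv2.resize(D[160:220,240:310],(700,600),interpolation=cv2.INTER_CUBIC)[:290];
o=np.vstack([cv2.resize(W[195:400],(700,280)),a]);cv2.imwrite("pics/c5.png",o[:,:,::-1])
```

```text
205 202.0 15 [ 0.03938224 -0.04099917 -0.00733711]
215 203.0 15 [ 0.03409883 -0.04090353 -0.00732519]
```

View pics/c5.png

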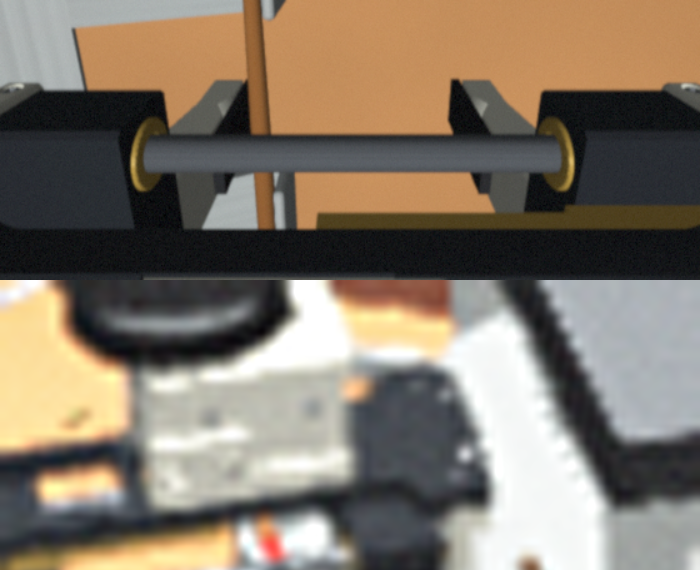

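The stick is held between the rear finger (column 235) and the lip. Its red band shows in the side crop at (270,545), which gives its height.

Create band.py:
```python
from h import *
np.set_printoptions(precision=4,suppress=True)
D=arm.grab_frame("side");c=cam("side");m=red(D)
k=np.zeros_like(m);k[165:205,235:300]=m[165:205,235:300];n,_,st,ce=cv2.connectedComponentsWithStats(k)
O=np.array([.6012,.0574,0]);Rz=R.from_euler('z',.093).as_matrix()
for i in range(1,n):
    o,d=ray(c,ce[i]);o=Rz.T@(o-O);d=Rz.T@d;print(st[i],ce[i],o+d*(.081-o[1])/d[1])
print(arm.get_state()["eef_pos"])
```

```bash
python3 band.py
```

```text
[267 186   1   2   2] [267.  186.5] [-0.1116  0.081   0.0308]
[0.4514 0.0451 0.0184]
```

The stick has risen about 6 mm, so the rolling works. A bit more.

{"fn": "nudge_tcp", "kwargs": {
  "rows": [
    [0.088,0,0,-0.001,0],
    [0.088,0,0,-0.002,0],
    [0.088,0,0,-0.003,0],
    [0.088,0,0,-0.003,0]
  ]
}}

```text
t: 11.83
eef_pos: [0.4514, 0.0451, 0.0214]
ee_rot: [-3.134, 0.002, -1.475]
force: [10.6, -1.8, 1.3]
width: 0.0875
gripper_force: 4.8
```

```bash
python3 band.py
```

```text
[266 185   2   2   3] [266.3333 185.6667] [-0.1139  0.081   0.0348]
[0.4514 0.0451 0.0214]
```

{"fn": "nudge_tcp", "kwargs": {
  "rows": [
    [0.088,0,0,-0.001,0],
    [0.088,0,0,-0.002,0],
    [0.088,0,0,-0.003,0],
    [0.088,0,0,-0.003,0]
  ]
}}

```text
t: 12.22
eef_pos: [0.4514, 0.0451, 0.0244]
ee_rot: [-3.134, 0.002, -1.475]
force: [9.3, -0.7, 0.5]
width: 0.0876
gripper_force: 4.8
```

```bash
python3 band.py
```

Run:
```python
from h import *
s=arm.get_state();W=arm.grab_frame("wrist");C=arm.grab_frame("scene")
b=cv2.resize(C[190:260,170:260],(700,544),interpolation=cv2.INTER_CUBIC)[100:420]
o=np.vstack([cv2.resize(W[195:400],(700,270)),b]);cv2.imwrite("pics/c6.png",o[:,:,::-1])
```

```text
[266 185   2   1   2] [266.5 185. ] [-0.1132  0.081   0.0376]
[0.4514 0.0451 0.0244]
```

Run:
```python
from h import *
O=np.array([.6012,.0574,0]);Rz=R.from_euler('z',.093).as_matrix();cs,cd=cam("scene"),cam("side")
for y in(.075,.081,.087):
  for x,z in((-.1075,.0241),(-.111,.031),(-.111,.035)):print(y,x,z,"side",proj(cd,O+Rz@[x,y,z]),"scene",proj(cs,O+Rz@[x,y,z]))
C=arm.grab_frame("scene");m=red(C);n,_,st,ce=cv2.connectedComponentsWithStats(m[200:275,175:260])
for i in range(1,n):print(st[i][:5]+[175,200,0,0,0],ce[i]+[175,200])
B=cv2.imread("pics/scene3.png")[:,:,::-1].copy();m=red(B);n,_,st,ce=cv2.connectedComponentsWithStats(m[200:275,175:260])
for i in range(1,n):print("b",st[i][:5]+[175,200,0,0,0],ce[i]+[175,200])
for I in(C,B):
  print([tuple(int(t) for t in I[v,u]) for v,u in((255,209),(254,210),(253,211),(252,212),(251,213))])
```

```text
0.075 -0.1075 0.0241 side [268.52938947 188.78779191] scene [213.96366556 250.68079386]
0.075 -0.111 0.031 side [267.49906297 187.34178067] scene [214.52061344 249.92587335]
0.075 -0.111 0.035 side [267.45387759 186.41861815] scene [214.37788747 249.0634001 ]
0.081 -0.1075 0.0241 side [268.19535419 187.87784073] scene [212.29631159 251.9045103 ]
0.081 -0.111 0.031 side [267.16697498 186.43333838] scene [212.84670673 251.15376527]
0.081 -0.111 0.035 side [267.12144722 185.51147279] scene [212.70040188 250.29214308]
0.087 -0.1075 0.0241 side [267.86317219 186.9729381 ] scene [210.62286888 253.13269544]
0.087 -0.111 0.031 side [266.83673456 185.52995022] scene [211.16665954 252.38616153]
0.087 -0.111 0.035 side [266.79086893 184.60938144] scene [211.01675047 251.52540247]
[179 244  21  12 143] [188.58741259 248.59440559]
b [179 241  21  15 166] [188.98795181 247.78915663]
[(166, 154, 145), (165, 150, 138), (174, 145, 130), (196, 126, 117), (207, 107, 106)]
[(176, 166, 155), (178, 168, 159), (188, 170, 164), (199, 161, 157), (201, 162, 160)]
```

Create tri2.py:
```python
from h import *
np.set_printoptions(precision=4,suppress=True)
O=np.array([.6012,.0574,0]);Rz=R.from_euler('z',.093).as_matrix()
def cen(I,x0,y0,x1,y1):
    J=I.astype(float);w=(J[...,0]-J[...,1]);b=np.abs(J[...,1]-J[...,2]);w=np.where((b<25)&(w>50),w,0)[y0:y1,x0:x1]
    Y,X=np.mgrid[y0:y1,x0:x1];return np.array([(w*X).sum(),(w*Y).sum()])/w.sum(),int((w>0).sum())
C=arm.grab_frame("scene");D=arm.grab_frame("side")
a,n=cen(C,203,240,228,262);b,k=cen(D,255,176,280,196);print(a,n,b,k)
q=tri(cam("scene"),a,cam("side"),b);print("band world",q,"local",Rz.T@(q-O))
```

```bash
python3 tri2.py
```

Run:
```python
import sys;sys.argv=["x"]
from h import *
B=cv2.imread("pics/scene3.png")[:,:,::-1].copy()
J=B.astype(float);w=J[...,0]-J[...,1];w=np.where((np.abs(J[...,1]-J[...,2])<25)&(w>30),w,0)[240:262,203:228];Y,X=np.mgrid[240:262,203:228];print("before",(w*X).sum()/w.sum(),(w*Y).sum()/w.sum())
```

```text
[213.1272 250.4652] 13 [266.7264 185.5831] 3
band world [0.4817 0.1272 0.0352] local [-0.1125  0.0806  0.0352]
before 213.0174672489083 251.78602620087335
```

{"fn": "nudge_tcp", "kwargs": {
  "rows": [
    [0.088,0,0,-0.001,0],
    [0.088,0,0,-0.002,0],
    [0.088,0,0,-0.003,0],
    [0.088,0,0,-0.004,0],
    [0.088,0,0,-0.004,0]
  ]
}}

```text
t: 12.93
eef_pos: [0.4513, 0.045, 0.0284]
ee_rot: [-3.134, 0.002, -1.475]
force: [8.9, 0.2, 1.5]
width: 0.0876
gripper_force: 4.6
```

```bash
python3 tri2.py
```

```text
[212.9628 250.3377] 13 [266.6653 184.6532] 3
band world [0.4812 0.1284 0.0381] local [-0.1129  0.0818  0.0381]
```

{"fn": "nudge_tcp", "kwargs": {
  "rows": [
    [0.088,0,0,-0.001,0],
    [0.088,0,0,-0.002,0],
    [0.088,0,0,-0.003,0],
    [0.088,0,0,-0.004,0],
    [0.088,0,0,-0.004,0]
  ]
}}

```text
t: 13.45
eef_pos: [0.4507, 0.045, 0.0323]
ee_rot: [-3.135, 0.002, -1.475]
force: [6.5, 0.3, 1.2]
width: 0.088
gripper_force: 3.5
```

```bash
python3 tri2.py
```

```text
[212.9663 249.9338] 10 [nan nan] 0
band world [nan nan nan] local [nan nan nan]tri2.py:6: RuntimeWarning: invalid value encountered in divide
  Y,X=np.mgrid[y0:y1,x0:x1];return np.array([(w*X).sum(),(w*Y).sum()])/w.sum(),int((w>0).sum())
```

{"fn": "nudge_tcp", "kwargs": {
  "rows": [
    [0.088,0,0.001,-0.001,0],
    [0.088,0,0.002,-0.001,0],
    [0.088,0,0.003,-0.001,0],
    [0.088,0,0.004,-0.001,0],
    [0.088,0,0.004,-0.001,0]
  ]
}}

```text
t: 13.97
eef_pos: [0.4425, 0.0427, 0.0318]
ee_rot: [3.141, 0.0, -1.477]
force: [0.2, -0.3, 0.6]
width: 0.0874
gripper_force: 0.0
```

Create ws.py:
```python
from h import *
s=arm.get_state();W=arm.grab_frame("wrist");c=cam("wrist",s);T=np.linalg.inv(Tw(s))
print(s["eef_pos"],s["force"].round(1))
import sys
x0,x1=(int(sys.argv[1]),int(sys.argv[2])) if len(sys.argv)>2 else (180,390)
for v in(10,60,120,170,205,220):
    r=W[v,x0:x1].astype(int);m=(r[:,0]<165)&(r[:,0]-r[:,2]>45)&(r[:,1]>45);u=x0+np.where(m)[0]
    if len(u):print(v,u.min(),u.max(),np.median(u),len(u),[(T@[*onz(c,(np.median(u),v),z),1])[:2].round(4) for z in(.0045,.03)])
```

```bash
python3 ws.py
```

```text
[0.44253591 0.04268444 0.03176494] [ 0.2 -0.3  0.6]
60 209 209 209.0 1 [array([ 0.1114, -0.0401]), array([ 0.1071, -0.0347])]
120 181 236 191.0 21 [array([ 0.0803, -0.0526]), array([ 0.0803, -0.0455])]
170 192 217 198.5 14 [array([ 0.0516, -0.0507]), array([ 0.0556, -0.0438])]
205 199 213 206.0 15 [array([ 0.0299, -0.0478]), array([ 0.0369, -0.0413])]
220 202 217 209.5 16 [array([ 0.0201, -0.0463]), array([ 0.0284, -0.04  ])]
```

```bash
sed -i 's/cen(C,203,240,228,262)/cen(C,203,235,250,290)/;s/cen(D,255,176,280,196)/cen(D,238,172,285,200)/' tri2.py; python3 tri2.py
```

Run:
```python
from h import *
C=arm.grab_frame("scene")
J=C.astype(int);m=((J[...,0]-J[...,1]>60)&(abs(J[...,1]-J[...,2])<30)).astype(np.uint8);n,_,st,ce=cv2.connectedComponentsWithStats(m[225:300,170:270])
for i in range(1,n):print(st[i]+[170,225,0,0,0],ce[i]+[170,225])
D=arm.grab_frame("side");J=D.astype(int);m=((J[...,0]-J[...,1]>60)&(abs(J[...,1]-J[...,2])<30)).astype(np.uint8);n,_,st,ce=cv2.connectedComponentsWithStats(m[165:215,215:300])
for i in range(1,n):print("s",st[i]+[215,165,0,0,0],ce[i]+[215,165])
```

```text
[221.0286 260.9236] 7 [258.341  194.6674] 3
band world [0.4526 0.1203 0.0065] local [-0.1421  0.0764  0.0065]
[178 242  23  14 186] [188.73655914 248.15053763]
[224 262   4   4   9] [225.22222222 263.44444444]
s [293 191   2   2   4] [293.5 191.5]
s [255 195   2   2   4] [255.5 195.5]
```

{"fn": "nudge_tcp", "kwargs": {
  "rows": [
    [0.088,0,0,0,0],
    [0.088,0,0,0,0],
    [0.088,0,0,0,0]
  ],
  "quiet": true
}}

```text
ok
```

Create band2.py:
```python
from h import *
np.set_printoptions(precision=4,suppress=True)
O=np.array([.6012,.0574,0]);Rz=R.from_euler('z',.093).as_matrix()
def f(n,x0,y0,x1,y1):
    J=arm.grab_frame(n).astype(int);m=((J[...,0]-J[...,1]>55)&(abs(J[...,1]-J[...,2])<30)).astype(np.uint8);k,_,st,ce=cv2.connectedComponentsWithStats(m[y0:y1,x0:x1])
    return [(c+[x0,y0],int(s[4])) for c,s in list(zip(ce,st))[1:]]
A=f("scene",203,235,300,320);B=f("side",200,165,285,240);print(A,B)
for a,_ in A:
    for b,_ in B:
        q=tri(cam("scene"),a,cam("side"),b);print("world",q,"local",Rz.T@(q-O),"res",np.linalg.norm(proj(cam("side"),q)-b).round(2))
```

```bash
python3 band2.py; python3 ws.py
```

```text
[(array([228.2, 265.6]), 10)] [(array([253.5, 195.5]), 4)]
world [0.4315 0.1143 0.0066] local [-0.1637  0.0725  0.0066] res 0.08
[0.44321096 0.04285338 0.03149468] [-0.8 -0.5 -0. ]
60 210 210 210.0 1 [array([ 0.1113, -0.0395]), array([ 0.1071, -0.0342])]
120 215 278 267.5 22 [array([ 0.0802, -0.0089]), array([ 0.0803, -0.0078])]
170 218 281 274.5 14 [array([ 0.0516, -0.0051]), array([ 0.0556, -0.0045])]
205 271 283 277.0 13 [array([ 0.0299, -0.0037]), array([ 0.0369, -0.0033])]
220 272 284 278.0 13 [array([ 0.0201, -0.0032]), array([ 0.0285, -0.0028])]
```

The stick is over the lip, on the table between the fingers. I'll drop down and close.

{"fn": "nudge_tcp", "kwargs": {
  "rows": [
    [0.088,0,0,0.0265,0],
    [0.088,0,0,0.0265,0],
    [0,0,0,0.0265,0],
    [0,0,0,0.0265,0],
    [0,0,0,0.0265,0],
    [0,0,0,0.0265,0],
    [0,0,0,0.0265,0],
    [0,0,0,0.0265,0],
    [0,0,0,0.0265,0],
    [0,0,0,0.0265,0],
    [0,0,0,0.0265,0],
    [0,0,0,0.0265,0]
  ],
  "squeeze": 12
}}

```text
t: 15.62
eef_pos: [0.4433, 0.0429, 0.0051]
ee_rot: [-3.142, -0.0, -1.477]
force: [0.2, -0.0, 0.2]
width: 0.0265
gripper_force: 0.0
```

```bash
python3 band2.py; python3 ws.py
```

```text
[(array([228.3636, 265.4545]), 11)] []
[0.44325387 0.0428637  0.00504109] [-0.1 -1.   0.8]
10 346 367 364.0 7 [array([0.1269, 0.0359]), array([0.1195, 0.0299])]
60 194 274 263.5 16 [array([ 0.1069, -0.0092]), array([ 0.1026, -0.0078])]
120 204 277 265.5 14 [array([ 0.0803, -0.0087]), array([ 0.0803, -0.0074])]
170 207 280 273.0 14 [array([ 0.0558, -0.0053]), array([ 0.0598, -0.0045])]
205 207 282 275.0 15 [array([ 0.0372, -0.0044]), array([ 0.0442, -0.0038])]
220 270 283 276.5 14 [array([ 0.0288, -0.0036]), array([ 0.0371, -0.0032])]
```

{"fn": "nudge_tcp", "kwargs": {
  "rows": [
    [0,0,0,0,0],
    [0,0,0,0,0],
    [0,0,0,0,0],
    [0,0,0,0,0],
    [0,0,0,0,0],
    [0,0,0,0,0],
    [0,0,0,-0.02,0],
    [0,0,0,-0.05,0],
    [0,0,0,-0.09,0],
    [0,0,0,-0.12,0],
    [0,0,0,-0.15,0],
    [0,0,0,-0.15,0],
    [0,0,0,-0.15,0]
  ],
  "squeeze": 12
}}

```text
t: 16.85
eef_pos: [0.4442, 0.0435, 0.1567]
ee_rot: [-3.138, 0.002, -1.477]
force: [0.7, 0.1, -0.3]
width: 0.0074
gripper_force: 11.9
```

```bash
python3 band2.py; python3 off.py .434 -.309 .12 -1.5708
```

```text
[] [(array([270.5, 165. ]), 2)]
shift [0.3494 0.0415 0.0344] turn 0.0937 q6 -0.45
```

Gripped (width 7.4 mm, 12 N). Carrying it to the saucer.

{"fn": "nudge_tcp", "kwargs": {
  "rows": [
    [0,0.343,0.042,0,0.094],
    [0,0.343,0.042,0,0.094],
    [0,0.343,0.042,0,0.094],
    [0,0.343,0.042,0,0.094],
    [0,0.343,0.042,0,0.094],
    [0,0.343,0.042,0,0.094],
    [0,0.343,0.042,0,0.094],
    [0,0.343,0.042,0,0.094],
    [0,0.343,0.042,0,0.094],
    [0,0.343,0.042,0,0.094],
    [0,0.343,0.042,0.05,0.094],
    [0,0.343,0.042,0.05,0.094],
    [0,0.343,0.042,0.05,0.094]
  ]
}}

```text
t: 18.03
eef_pos: [0.4308, -0.3011, 0.1015]
ee_rot: [3.134, 0.003, -1.571]
force: [-0.6, -0.8, 0.5]
width: 0.0075
gripper_force: 11.9
```

Create sau.py:
```python
from h import *
np.set_printoptions(precision=4,suppress=True)
for n,roi in(("side",(235,250,310,305)),):
    D=arm.grab_frame(n);h=cv2.cvtColor(D,cv2.COLOR_RGB2HSV);w=((h[...,1]<60)&(h[...,2]>170)).astype(np.uint8)*255
    c=cv2.convexHull(blob(w,roi));e=cv2.fitEllipse(c);print(n,e,"saucer",onz(cam(n),e[0],.014))
s=arm.get_state();W=arm.grab_frame("wrist");cv2.imwrite("pics/ws.png",W[:,:,::-1]);c=cam("wrist",s)
h=cv2.cvtColor(W,cv2.COLOR_RGB2HSV);w=((h[...,1]<70)&(h[...,2]>130)).astype(np.uint8)*255
w[260:]=0
b=max(cv2.findContours(w,cv2.RETR_EXTERNAL,cv2.CHAIN_APPROX_NONE)[0],key=cv2.contourArea);print(cv2.boundingRect(b),cv2.contourArea(b))
for q in(b[b[...,0].argmin()][0],b[b[...,0].argmax()][0],b[b[...,1].argmin()][0]):print(q,onz(c,q,.015))
```

```bash
python3 sau.py; python3 off.py .434 -.302 .03 -1.5708;python3 ws.py 200 360
```

```text
side ((272.0816650390625, 277.5566101074219), (36.89753341674805, 51.1730842590332), 86.76368713378906) saucer [ 0.4493 -0.3124  0.014 ]
(0, 111, 132, 143) 15028.0
[  0 124] [ 0.6474 -0.3788  0.015 ]
[131 201] [ 0.5566 -0.318   0.015 ]
[ 38 111] [ 0.6163 -0.3881  0.015 ]
shift [-0.     -0.0005  0.0751] turn 0.0013 q6 0.24
[ 0.43365152 -0.30202903  0.10514283] [-0.1 -0.3 -0. ]
10 240 359 314.5 90 [array([0.1563, 0.0232]), array([0.1488, 0.0208])]
60 273 285 277.0 9 [array([ 0.1235, -0.0042]), array([ 0.1192, -0.0039])]
120 274 286 280.0 10 [array([ 0.08  , -0.0021]), array([ 0.08 , -0.002])]
170 275 286 280.5 12 [array([ 0.04  , -0.0018]), array([ 0.044 , -0.0017])]
205 275 286 280.5 12 [array([ 0.0095, -0.0019]), array([ 0.0166, -0.0018])]
220 275 287 281.0 13 [array([-0.0041, -0.0014]), array([ 0.0042, -0.0014])]
```

{"fn": "nudge_tcp", "kwargs": {
  "rows": [
    [0,0,0,0.03,0],
    [0,0,0,0.06,0],
    [0,0,0,0.075,0],
    [0,0,0,0.079,0],
    [0,0,0,0.081,0],
    [0,0,0,0.081,0]
  ]
}}

```text
t: 18.68
eef_pos: [0.4348, -0.3027, 0.0253]
ee_rot: [-3.14, -0.001, -1.57]
force: [-0.2, -0.4, -0.1]
width: 0.0079
gripper_force: 11.9
```

{"fn": "nudge_tcp", "kwargs": {
  "rows": [
    [0,0,0,0.001,0],
    [0,0,0,0.002,0],
    [0,0,0,0.002,0]
  ]
}}

```text
t: 18.93
eef_pos: [0.4343, -0.3027, 0.023]
ee_rot: [-3.14, -0.0, -1.571]
force: [-0.7, 0.6, -0.1]
width: 0.0081
gripper_force: 11.9
```

{"fn": "nudge_tcp", "kwargs": {
  "rows": [
    [0,0,0,0.001,0],
    [0,0,0,0.002,0],
    [0,0,0,0.002,0]
  ]
}}

```text
t: 19.18
eef_pos: [0.4336, -0.3025, 0.02]
ee_rot: [-3.142, 0.0, -1.571]
force: [-0.2, -0.5, -1.6]
width: 0.0081
gripper_force: 11.9
```

{"fn": "nudge_tcp", "kwargs": {
  "rows": [
    [0,0,0,0.001,0],
    [0,0,0,0.001,0],
    [0,0,0,0.001,0]
  ]
}}

```text
t: 19.43
eef_pos: [0.4337, -0.3026, 0.0192]
ee_rot: [-3.141, -0.0, -1.571]
force: [-1.2, 0.5, 3.3]
width: 0.0078
gripper_force: 12.0
```

{"fn": "nudge_tcp", "kwargs": {
  "rows": [
    [0,0,0,0.001,0],
    [0,0,0,0.001,0],
    [0,0,0,0.001,0]
  ]
}}

```text
t: 19.68
eef_pos: [0.434, -0.3027, 0.0188]
ee_rot: [-3.141, -0.0, -1.57]
force: [-2.2, 1.8, 9.5]
width: 0.0082
gripper_force: 12.0
```

It's on the rim at z about 0.019. I'll ease off, open and rise.

{"fn": "nudge_tcp", "kwargs": {
  "rows": [
    [0,0,0,-0.001,0],
    [0.03,0,0,-0.001,0],
    [0.03,0,0,-0.001,0],
    [0.03,0,0,-0.001,0],
    [0.03,0,0,-0.001,0],
    [0.03,0,0,-0.02,0],
    [0.03,0,0,-0.06,0],
    [0.03,0,0,-0.1,0],
    [0.03,0,0,-0.14,0],
    [0.03,0,0,-0.14,0],
    [0.03,0,0,-0.14,0]
  ]
}}

```text
t: 20.6
eef_pos: [0.4352, -0.303, 0.1608]
ee_rot: [-3.136, -0.002, -1.571]
force: [-0.0, 0.6, -0.6]
width: 0.0305
gripper_force: 0.0
```

```bash
python3 ws.py 200 360
```

Run:
```python
from h import *
s=arm.get_state();print(s["eef_pos"])
```

```text
[ 0.4351836  -0.3029771   0.16077037] [-0.   0.6 -0.6]
10 210 359 299.5 120 [array([0.1727, 0.0151]), array([0.1652, 0.0138])]
120 281 286 283.5 4 [array([0.0799, 0.001 ]), array([0.0799, 0.0009])]
170 281 286 283.5 6 [array([0.0312, 0.0011]), array([0.0352, 0.0009])]
205 281 287 284.0 7 [array([-0.0057,  0.0016]), array([0.0013, 0.0014])]
220 281 287 284.0 7 [array([-0.0224,  0.0016]), array([-0.014 ,  0.0014])]
[ 0.43389502 -0.30246281  0.15881252]
```

Stick 1 lies straight at x about 0.433. Back to the pedal for stroke 2.

{"fn": "nudge_tcp", "kwargs": {
  "rows": [
    [0,-0.4945,-0.048,-0.03,0],
    [0,-0.4945,-0.048,-0.03,0],
    [0,-0.4945,-0.048,-0.03,0],
    [0,-0.4945,-0.048,-0.03,0],
    [0,-0.4945,-0.048,-0.03,0],
    [0,-0.4945,-0.048,-0.03,0],
    [0,-0.4945,-0.048,-0.03,0.125],
    [0,-0.4945,-0.048,-0.03,0.25],
    [0,-0.4945,-0.048,-0.03,0.375],
    [0,-0.4945,-0.048,-0.03,0.5],
    [0,-0.4945,-0.048,-0.03,0.625],
    [0,-0.4945,-0.048,-0.03,0.75],
    [0,-0.4945,-0.048,-0.03,0.875],
    [0,-0.4945,-0.048,-0.03,1],
    [0,-0.4945,-0.048,-0.03,1.125],
    [0,-0.4945,-0.048,-0.03,1.25],
    [0,-0.4945,-0.048,-0.03,1.375],
    [0,-0.4945,-0.048,-0.03,1.474],
    [0,-0.4945,-0.048,-0.03,1.474]
  ],
  "squeeze": 20
}}

```text
t: 22.23
eef_pos: [0.4808, 0.1915, 0.1861]
ee_rot: [-3.14, -0.003, -3.052]
force: [0.3, -1.0, 0.4]
width: 0.0006
gripper_force: 0.0
```

```bash
python3 off.py .482 .192 .13 -3.045
```

```text
shift [-0.0015  0.0005  0.0561] turn -0.0072 q6 -2.24
```

{"fn": "nudge_tcp", "kwargs": {
  "rows": [
    [0,-0.001,0,0.04,0],
    [0,-0.001,0,0.065,0],
    [0,-0.001,0,0.075,0],
    [0,-0.001,0,0.085,0],
    [0,-0.001,0,0.095,0],
    [0,-0.001,0,0.105,0],
    [0,-0.001,0,0.115,0],
    [0,-0.001,0,0.125,0],
    [0,-0.001,0,0.135,0],
    [0,-0.001,0,0.145,0],
    [0,-0.001,0,0.145,0]
  ]
}}

```text
t: 23.15
eef_pos: [0.4836, 0.1926, 0.0427]
ee_rot: [3.141, 0.002, -3.044]
force: [-1.6, 0.3, 8.8]
width: 0.0008
gripper_force: 3.8
```

{"fn": "nudge_tcp", "kwargs": {
  "rows": [
    [0,0,0,0.001,0],
    [0,0,0,0.0015,0],
    [0,0,0,0.0015,0]
  ]
}}

```text
t: 23.4
eef_pos: [0.4837, 0.1927, 0.0426]
ee_rot: [3.141, 0.002, -3.044]
force: [-0.1, -2.2, 7.8]
width: 0.0004
gripper_force: 3.8
```

{"fn": "nudge_tcp", "kwargs": {
  "rows": [
    [0,0,0,0.001,0],
    [0,0,0,0.002,0],
    [0,0,0,0.003,0],
    [0,0,0,0.003,0]
  ]
}}

```text
t: 23.73
eef_pos: [0.4842, 0.1928, 0.0399]
ee_rot: [3.14, 0.003, -3.044]
force: [0.5, -2.8, 8.4]
width: 0.0001
gripper_force: 3.8
```

{"fn": "nudge_tcp", "kwargs": {
  "rows": [
    [0,0,0,0.001,0],
    [0,0,0,0.0025,0],
    [0,0,0,0.0025,0]
  ]
}}

```text
t: 23.98
eef_pos: [0.4847, 0.1929, 0.038]
ee_rot: [3.14, 0.004, -3.044]
force: [-0.3, -2.4, 15.1]
width: 0.0004
gripper_force: 7.0
```

{"fn": "nudge_tcp", "kwargs": {
  "rows": [
    [0,0,0,0.001,0],
    [0,0,0,0.001,0],
    [0,0,0,0.001,0]
  ]
}}

```text
t: 24.23
eef_pos: [0.4848, 0.1929, 0.0376]
ee_rot: [3.14, 0.004, -3.044]
force: [-1.5, -3.4, 20.9]
width: 0.0002
gripper_force: 9.6
```

The second stop is felt (21 N). Release, rise, and turn over the tray again.

{"fn": "nudge_tcp", "kwargs": {
  "rows": [
    [0,0,0,-0.03,0],
    [0,0,0,-0.06,0],
    [0,0,0,-0.09,0],
    [0,0,0,-0.13,0],
    [0,0,0,-0.17,0],
    [0,0,0,-0.21,0],
    [0.088,0.039,-0.146,-0.22,-0.125],
    [0.088,0.039,-0.146,-0.22,-0.25],
    [0.088,0.039,-0.146,-0.22,-0.375],
    [0.088,0.039,-0.146,-0.22,-0.5],
    [0.088,0.039,-0.146,-0.22,-0.625],
    [0.088,0.039,-0.146,-0.22,-0.75],
    [0.088,0.039,-0.146,-0.22,-0.875],
    [0.088,0.039,-0.146,-0.22,-1],
    [0.088,0.039,-0.146,-0.22,-1.125],
    [0.088,0.039,-0.146,-0.22,-1.25],
    [0.088,0.039,-0.146,-0.22,-1.375],
    [0.088,0.039,-0.146,-0.22,-1.5],
    [0.088,0.039,-0.146,-0.22,-1.568],
    [0.088,0.039,-0.146,-0.22,-1.568]
  ]
}}

```text
t: 25.9
eef_pos: [0.4582, 0.0432, 0.2554]
ee_rot: [-3.141, 0.001, -1.473]
force: [0.3, -0.2, -0.1]
width: 0.0858
gripper_force: 0.0
```

```bash
python3 off.py .4575 .0437 .044 -1.478; python3 tri2.py
```

```text
shift [-0.0005  0.0009  0.2114] turn 0.0047 q6 -0.43
[nan nan] 0 [266.896  188.0748] 5
band world [nan nan nan] local [nan nan nan]tri2.py:6: RuntimeWarning: invalid value encountered in divide
  Y,X=np.mgrid[y0:y1,x0:x1];return np.array([(w*X).sum(),(w*Y).sum()])/w.sum(),int((w>0).sum())
```

{"fn": "nudge_tcp", "kwargs": {
  "rows": [
    [0.088,0,0,0.04,0.005],
    [0.088,0,0,0.08,0.005],
    [0.088,0,0,0.12,0.005],
    [0.088,0,0,0.16,0.005],
    [0.088,0,0,0.195,0.005],
    [0.088,0,0,0.211,0.005],
    [0.088,0,0,0.211,0.005],
    [0.088,0,0,0.211,0.005]
  ]
}}

```text
t: 26.67
eef_pos: [0.4579, 0.0428, 0.0438]
ee_rot: [3.14, -0.001, -1.483]
force: [1.0, 1.3, 0.1]
width: 0.0877
gripper_force: 0.0
```

Run:
```python
from h import *
s=arm.get_state();W=arm.grab_frame("wrist");c=cam("wrist",s);T=np.linalg.inv(Tw(s));print(s["eef_pos"])
for v in(205,212,250,265):
    r=W[v,215:330].astype(int);m=(r[:,0]<165)&(r[:,0]-r[:,2]>45)&(r[:,1]>45);u=215+np.where(m)[0]
    if len(u):print(v,u.min(),u.max(),len(u),(T@[*onz(c,(np.median(u),v),.0241),1])[:2].round(4))
```

```text
[0.45786338 0.04282352 0.04382465]
205 219 231 13 [ 0.0319 -0.0346]
212 219 232 14 [ 0.0276 -0.0345]
250 221 234 14 [ 0.0029 -0.0346]
265 222 235 14 [-0.0074 -0.0345]
```

{"fn": "nudge_tcp", "kwargs": {
  "rows": [
    [0.088,0,0,0.01,0],
    [0.088,0,0,0.02,0],
    [0.088,0,0,0.03,0],
    [0.088,0,0,0.036,0],
    [0.088,0,0,0.036,0],
    [0.088,0,0.004,0.036,0],
    [0.088,0,0.006,0.036,0],
    [0.088,0,0.0075,0.036,0],
    [0.088,0,0.0075,0.036,0]
  ]
}}

```text
t: 27.47
eef_pos: [0.4517, 0.0429, 0.0091]
ee_rot: [-3.138, 0.001, -1.481]
force: [3.5, -0.4, 0.2]
width: 0.0876
gripper_force: 1.8
```

{"fn": "nudge_tcp", "kwargs": {
  "rows": [
    [0.088,0,0.001,-0.001,0],
    [0.088,0,0.002,-0.002,0],
    [0.088,0,0.002,-0.003,0],
    [0.088,0,0.002,-0.004,0],
    [0.088,0,0.002,-0.005,0],
    [0.088,0,0.002,-0.006,0],
    [0.088,0,0.002,-0.007,0],
    [0.088,0,0.002,-0.008,0],
    [0.088,0,0.002,-0.009,0],
    [0.088,0,0.002,-0.01,0],
    [0.088,0,0.002,-0.011,0],
    [0.088,0,0.002,-0.012,0],
    [0.088,0,0.002,-0.013,0],
    [0.088,0,0.002,-0.014,0],
    [0.088,0,0.002,-0.015,0],
    [0.088,0,0.002,-0.016,0],
    [0.088,0,0.002,-0.017,0],
    [0.088,0,0.002,-0.018,0],
    [0.088,0,0.002,-0.019,0],
    [0.088,0,0.002,-0.019,0]
  ]
}}

```text
t: 29.13
eef_pos: [0.4515, 0.0433, 0.0285]
ee_rot: [-3.136, 0.001, -1.481]
force: [9.8, -2.6, 0.1]
width: 0.0877
gripper_force: 4.0
```

```bash
sed -i 's/,235,250,290/,235,240,290/' tri2.py; python3 tri2.py
```

```text
[213.187  250.2098] 12 [266.5253 185.    ] 2
band world [0.481  0.1274 0.0376] local [-0.1132  0.0809  0.0376]
```

Same state as last time. Raise 4 mm more and push.

{"fn": "nudge_tcp", "kwargs": {
  "rows": [
    [0.088,0,0,-0.001,0],
    [0.088,0,0,-0.002,0],
    [0.088,0,0,-0.003,0],
    [0.088,0,0,-0.004,0],
    [0.088,0,0.001,-0.005,0],
    [0.088,0,0.002,-0.005,0],
    [0.088,0,0.003,-0.005,0],
    [0.088,0,0.004,-0.005,0],
    [0.088,0,0.004,-0.005,0],
    [0.088,0,0.004,-0.005,0],
    [0.088,0,0.004,-0.005,0],
    [0.088,0,0.004,-0.005,0]
  ]
}}

```text
t: 30.23
eef_pos: [0.4439, 0.0415, 0.0318]
ee_rot: [3.14, -0.0, -1.482]
force: [-0.5, 1.4, 0.8]
width: 0.0879
gripper_force: 0.0
```

```bash
python3 ws.py; python3 band2.py
```

```text
[0.44387439 0.04151029 0.03183295] [-0.5  1.4  0.8]
60 207 207 207.0 1 [array([ 0.1114, -0.0412]), array([ 0.1071, -0.0357])]
120 190 239 199.5 20 [array([ 0.0803, -0.0478]), array([ 0.0803, -0.0413])]
170 194 206 200.0 13 [array([ 0.0516, -0.0498]), array([ 0.0556, -0.043 ])]
205 197 211 204.0 15 [array([ 0.0299, -0.049 ]), array([ 0.0369, -0.0424])]
220 198 212 205.0 15 [array([ 0.0201, -0.0492]), array([ 0.0284, -0.0425])]
[(array([215.4615, 251.3846]), 13)] [(array([264.2, 184.6]), 5)]
world [0.4721 0.126  0.0408] local [-0.1221  0.0803  0.0408] res 0.19
```

{"fn": "nudge_tcp", "kwargs": {
  "rows": [
    [0.088,0,0.001,0,0],
    [0.088,0,0.002,0,0],
    [0.088,0,0.003,0,0],
    [0.088,0,0.004,0,0],
    [0.088,0,0.004,0,0],
    [0.088,0,0.004,0,0],
    [0.088,0,0.004,0,0],
    [0.088,0,0.004,0,0]
  ]
}}

```text
t: 31.05
eef_pos: [0.4406, 0.0415, 0.0321]
ee_rot: [-3.141, 0.0, -1.482]
force: [0.5, -0.5, -0.3]
width: 0.0879
gripper_force: 0.0
```

```bash
python3 ws.py; python3 band2.py
```

```text
[0.44059758 0.0414566  0.03209934] [ 0.5 -0.5 -0.3]
60 201 202 201.5 2 [array([ 0.1114, -0.0443]), array([ 0.1072, -0.0383])]
120 219 249 240.5 18 [array([ 0.0802, -0.0244]), array([ 0.0803, -0.0211])]
170 213 250 244.0 13 [array([ 0.0515, -0.0234]), array([ 0.0555, -0.0203])]
205 204 252 246.0 13 [array([ 0.0297, -0.023 ]), array([ 0.0367, -0.02  ])]
220 241 252 246.5 12 [array([ 0.0199, -0.023 ]), array([ 0.0283, -0.02  ])]
[(array([220.6667, 262.3333]), 9)] [(array([259.3333, 193.6667]), 3)]
world [0.4538 0.1239 0.0057] local [-0.1406  0.0799  0.0057] res 0.19
```

Stick 2 is on the table between the fingers. Down and grip.

{"fn": "nudge_tcp", "kwargs": {
  "rows": [
    [0.088,0,0,0.0265,0],
    [0.088,0,0,0.0275,0],
    [0,0,0,0.0275,0],
    [0,0,0,0.0275,0],
    [0,0,0,0.0275,0],
    [0,0,0,0.0275,0],
    [0,0,0,0.0275,0],
    [0,0,0,0.0275,0],
    [0,0,0,0.0275,0],
    [0,0,0,0.0275,0],
    [0,0,0,0.0275,0],
    [0,0,0,0.0275,0],
    [0,0,0,0.0275,0],
    [0,0,0,0.0275,0],
    [0,0,0,0.0275,0],
    [0,0,0,0.0275,0],
    [0,0,0,0.0275,0],
    [0,0,0,0.0275,0],
    [0,0,0,0.0275,0]
  ],
  "squeeze": 12
}}

```text
t: 32.78
eef_pos: [0.4405, 0.0414, 0.0046]
ee_rot: [3.142, -0.0, -1.482]
force: [-0.8, 0.7, 0.7]
width: 0.0083
gripper_force: 12.0
```

```bash
python3 band2.py
```

```text
[(array([225.8, 267.4]), 10)] [(array([271., 165.]), 1)]
world [0.4546 0.1482 0.0734] local [-0.1376  0.104   0.0734] res 15.82
```

{"fn": "nudge_tcp", "kwargs": {
  "rows": [
    [0,0,0,-0.02,0],
    [0,0,0,-0.05,0],
    [0,0,0,-0.09,0],
    [0,0,0,-0.13,0],
    [0,0,0,-0.15,0],
    [0,0.347,0.0055,-0.15,0.089],
    [0,0.347,0.0055,-0.15,0.089],
    [0,0.347,0.0055,-0.15,0.089],
    [0,0.347,0.0055,-0.15,0.089],
    [0,0.347,0.0055,-0.15,0.089],
    [0,0.347,0.0055,-0.15,0.089],
    [0,0.347,0.0055,-0.15,0.089],
    [0,0.347,0.0055,-0.15,0.089],
    [0,0.347,0.0055,-0.15,0.089],
    [0,0.347,0.0055,-0.15,0.089],
    [0,0.347,0.0055,-0.1,0.089],
    [0,0.347,0.0055,-0.06,0.089],
    [0,0.347,0.0055,-0.06,0.089],
    [0,0.347,0.0055,-0.06,0.089]
  ]
}}

```text
t: 34.47
eef_pos: [0.4636, -0.3037, 0.0622]
ee_rot: [3.135, 0.002, -1.571]
force: [0.6, -0.7, 1.6]
width: 0.008
gripper_force: 12.0
```

```bash
python3 off.py .466 -.305 .024 -1.5708; python3 ws.py 200 360;  python3 - <<'E'
from h import *
print(arm.get_state()["eef_pos"],arm.get_state()["width"])
E
```

```text
shift [ 0.0014 -0.0027  0.0382] turn 0.0001 q6 0.23
[ 0.46357558 -0.30370911  0.06223237] [ 0.6 -0.7  1.6]
10 316 359 338.5 42 [array([0.1437, 0.0337]), array([0.1362, 0.0296])]
120 275 332 287.0 25 [array([0.0801, 0.0028]), array([0.0801, 0.0024])]
170 276 330 286.5 22 [array([0.0467, 0.0026]), array([0.0507, 0.0022])]
205 276 329 286.5 22 [array([0.0213, 0.0026]), array([0.0284, 0.0022])]
220 276 329 287.0 23 [array([0.0099, 0.0031]), array([0.0183, 0.0026])]
[ 0.46552735 -0.30435729  0.064557  ] 0.007749171099148928
```

{"fn": "nudge_tcp", "kwargs": {
  "rows": [
    [0,0,0,0.03,0],
    [0,0,0,0.038,0],
    [0,0,0,0.042,0],
    [0,0,0,0.0435,0],
    [0,0,0,0.0435,0],
    [0,0,0,0.0435,0]
  ]
}}

```text
t: 35.02
eef_pos: [0.4668, -0.3049, 0.0225]
ee_rot: [-3.14, -0.001, -1.57]
force: [0.8, -0.9, 0.4]
width: 0.0083
gripper_force: 12.0
```

{"fn": "nudge_tcp", "kwargs": {
  "rows": [
    [0,0,0,0.001,0],
    [0,0,0,0.001,0],
    [0,0,0,0.001,0]
  ]
}}

```text
t: 35.27
eef_pos: [0.4661, -0.3048, 0.0205]
ee_rot: [-3.141, -0.0, -1.571]
force: [-1.1, 0.3, -0.2]
width: 0.008
gripper_force: 12.0
```

{"fn": "nudge_tcp", "kwargs": {
  "rows": [
    [0,0,0,0.001,0],
    [0,0,0,0.0015,0],
    [0,0,0,0.0015,0]
  ]
}}

```text
t: 35.52
eef_pos: [0.466, -0.3048, 0.0187]
ee_rot: [-3.141, -0.0, -1.571]
force: [-0.3, 0.3, 1.4]
width: 0.0081
gripper_force: 12.0
```

{"fn": "nudge_tcp", "kwargs": {
  "rows": [
    [0.013,0,0,0,0],
    [0.013,0,0,0,0],
    [0.013,0,0,0,0],
    [0.013,0,0,-0.005,0],
    [0.013,0,0,-0.03,0],
    [0.06,0,0.0165,-0.06,0],
    [0.075,0,0.0165,-0.06,0],
    [0.075,0,0.0165,-0.06,0],
    [0.075,0,0.0165,-0.06,0],
    [0.075,0,0.0165,-0.06,0]
  ]
}}

```text
t: 36.35
eef_pos: [0.4491, -0.3045, 0.078]
ee_rot: [3.141, 0.0, -1.571]
force: [-0.3, 0.1, -0.4]
width: 0.0408
gripper_force: 0.0
```

Run:
```python
from h import *
s=arm.get_state();W=arm.grab_frame("wrist");c=cam("wrist",s);T=np.linalg.inv(Tw(s));print(s["eef_pos"],s["width"])
for v in(120,170,205,220):
    r=W[v,200:380].astype(int);m=(r[:,0]<175)&(r[:,0]-r[:,2]>45)
    k,_,st,ce=cv2.connectedComponentsWithStats(m.astype(np.uint8).reshape(1,-1))
    for i in range(1,k):
        if st[i][4]>3: q=onz(c,(200+ce[i][0],v),.0195);print(v,200+ce[i][0].round(1),st[i][4],q.round(4))
```

```text
[ 0.44907277 -0.30451538  0.07797881] 0.040790446153500026
120 256.5 10 [ 0.4666 -0.3846  0.0195]
120 303.0 11 [ 0.4355 -0.3845  0.0195]
170 257.5 8 [ 0.4668 -0.3511  0.0195]
170 302.5 8 [ 0.4352 -0.351   0.0195]
205 258.0 9 [ 0.467  -0.3257  0.0195]
205 302.0 9 [ 0.4351 -0.3256  0.0195]
220 258.5 10 [ 0.4669 -0.3142  0.0195]
220 302.0 9 [ 0.4349 -0.3142  0.0195]
```

Both sticks are parallel at x = 0.435 and 0.467. That is 32 mm apart, close to the 35 mm limit, so I'll gather them gently.

{"fn": "nudge_tcp", "kwargs": {
  "rows": [
    [0.075,0,-0.002,0,0],
    [0.075,0,-0.002,0,0],
    [0.075,0,-0.002,0,0],
    [0.075,0,-0.002,0,0],
    [0.075,0,-0.002,0.03,0],
    [0.075,0,-0.002,0.05,0],
    [0.075,0,-0.002,0.057,0],
    [0.075,0,-0.002,0.057,0],
    [0.06,0,-0.002,0.057,0],
    [0.045,0,-0.002,0.057,0],
    [0.038,0,-0.002,0.057,0],
    [0.034,0,-0.002,0.057,0],
    [0.03,0,-0.002,0.057,0],
    [0.026,0,-0.002,0.057,0],
    [0.026,0,-0.002,0.057,0],
    [0.026,0,-0.002,0.057,0],
    [0.026,0,-0.002,0.057,0],
    [0.026,0,-0.002,0.057,0]
  ],
  "squeeze": 3
}}

```text
t: 37.9
eef_pos: [0.4519, -0.3049, 0.0228]
ee_rot: [-3.14, -0.001, -1.57]
force: [-1.7, 2.5, 11.3]
width: 0.0263
gripper_force: 5.4
```

{"fn": "nudge_tcp", "kwargs": {
  "rows": [
    [0.026,0,0,-0.003,0],
    [0.045,0,0,-0.003,0],
    [0.045,0,0,-0.003,0],
    [0.045,0,0,-0.003,0],
    [0.045,0,0,-0.02,0],
    [0.045,0,0,-0.058,0],
    [0.045,0,0,-0.058,0],
    [0.045,0,0,-0.058,0],
    [0.045,0,0,-0.058,0]
  ]
}}

```text
t: 38.65
eef_pos: [0.4513, -0.3046, 0.0795]
ee_rot: [-3.141, 0.0, -1.571]
force: [0.9, -0.1, -0.6]
width: 0.0451
gripper_force: 0.0
```

Create st.py:
```python
from h import *
s=arm.get_state();W=arm.grab_frame("wrist");c=cam("wrist",s);print(s["eef_pos"],s["width"],s["t"])
for v in(90,120,170,205,220):
    r=W[v,200:380].astype(int);m=(r[:,0]<175)&(r[:,0]-r[:,2]>45)
    k,_,st,ce=cv2.connectedComponentsWithStats(m.astype(np.uint8).reshape(1,-1))
    for i in range(1,k):
        if st[i][4]>3: q=onz(c,(200+ce[i][0],v),.0195);print(v,200+ce[i][0].round(1),st[i][4],q.round(4))
```

```bash
python3 st.py; python3 sau.py | head -1
```

```text
[ 0.4512904  -0.3045916   0.07952343] 0.04506780544794867 38.65
90 261.0 9 [ 0.4656 -0.4035  0.0195]
90 298.0 11 [ 0.4413 -0.4034  0.0195]
120 262.0 11 [ 0.4653 -0.3847  0.0195]
120 298.0 11 [ 0.4411 -0.3846  0.0195]
170 263.5 8 [ 0.4649 -0.3509  0.0195]
170 297.5 8 [ 0.4409 -0.3509  0.0195]
205 265.0 9 [ 0.4643 -0.3253  0.0195]
205 297.5 10 [ 0.4406 -0.3253  0.0195]
220 265.0 9 [ 0.4645 -0.3138  0.0195]
220 297.5 10 [ 0.4404 -0.3137  0.0195]
side ((257.78057861328125, 274.4742736816406), (22.390865325927734, 49.48204040527344), 164.15829467773438) saucer [ 0.4099 -0.2937  0.014 ]
```

The sticks are now 24 mm apart and parallel. I'll move clear and check the saucer, the bystanders and the pedal.

{"fn": "nudge_tcp", "kwargs": {
  "rows": [
    [0.045,0,0,-0.04,0],
    [0.045,0,0,-0.08,0],
    [0.045,0,0,-0.12,0],
    [0.045,-0.3,0.04,-0.15,0],
    [0.045,-0.3,0.04,-0.15,0],
    [0.045,-0.3,0.04,-0.15,0],
    [0.045,-0.3,0.04,-0.15,0],
    [0.045,-0.3,0.04,-0.15,0],
    [0.045,-0.3,0.04,-0.15,0],
    [0.045,-0.3,0.04,-0.15,0],
    [0.045,-0.3,0.04,-0.15,0],
    [0.045,-0.3,0.04,-0.15,0],
    [0.045,-0.3,0.04,-0.15,0],
    [0.045,-0.3,0.04,-0.15,0]
  ]
}}

```text
t: 39.97
eef_pos: [0.4111, -0.0051, 0.229]
ee_rot: [3.14, -0.001, -1.571]
force: [0.3, -0.1, 0.4]
width: 0.045
gripper_force: 0.0
```

Run:
```python
from h import *
D=arm.grab_frame("side");D0=cv2.imread("pics/side1.png")[:,:,::-1].copy();c=cam("side")
for n,I in(("before",D0),("now",D)):
    h=cv2.cvtColor(I,cv2.COLOR_RGB2HSV);w=((h[...,1]<60)&(h[...,2]>170)).astype(np.uint8)*255
    w=cv2.morphologyEx(w,cv2.MORPH_CLOSE,np.ones((9,9)));k=cv2.convexHull(blob(w,(243,255,302,300)));e=cv2.fitEllipse(k);print(n,e,onz(c,e[0],.014).round(4))
d=np.abs(D.astype(int)-D0).max(2);print("bowl/shaker diff",(d[255:325,303:350]>40).sum(),"glass",(d[150:185,205:245]>40).sum(),"saucer",(d[255:300,243:302]>40).sum())
# sticks in side view
m=(D.astype(int)[...,0]-D.astype(int)[...,2]>50)&(d>40);k=np.zeros_like(m);k[230:320,240:305]=m[230:320,240:305]
n,_,st,ce=cv2.connectedComponentsWithStats(k.astype(np.uint8))
for i in range(1,n):
    if st[i][4]>6:print(st[i],ce[i].round(1),onz(c,ce[i],.02).round(3))
C=arm.grab_frame("scene");b=blob(red(C),(165,230,215,265)).reshape(-1,2).mean(0);print("pedal px",b)
a=cv2.imread("pics/scene0.png")[:,:,::-1].copy();print("start",blob(red(a),(165,230,215,265)).reshape(-1,2).mean(0));print(arm.get_state()["t"])
```

```text
before ((273.2110290527344, 277.3799133300781), (36.53837966918945, 54.150543212890625), 85.80293273925781) [ 0.4526 -0.3122  0.014 ]
now ((273.2051086425781, 277.4399108886719), (36.3846435546875, 54.25775146484375), 85.99201202392578) [ 0.4526 -0.3124  0.014 ]
bowl/shaker diff 0 glass 68 saucer 251
[270 251  13  51 125] [275.8 274.1] [ 0.461 -0.306  0.02 ]
[263 253  11  52 129] [268.  277.8] [ 0.437 -0.317  0.02 ]
pedal px [188.97619048 247.78571429]
start [189.         247.76190476]
40.0667
```

```bash
python3 -c "
from station import arm
print(arm.job_done())"
```

```text
the job is handed in; nothing more can be done
None
```

I've handed the job in: two full pedal strokes to the stop, then both chopsticks laid parallel across the saucer, about 24 mm apart. The pedal is back up, and the saucer, bowl and shaker have not moved. I never touched the glass, but I did not confirm its position on camera at the end. No verdict was returned.

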